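# Pad-print a batch of ghost cups

### The arm

A 6-joint arm with a two-finger parallel gripper is mounted at the origin on the work surface. World frame = base frame: x ahead of the robot, y to its left, z up, the work surface at z = 0. Lengths are in mm, angles in rad, forces in N, time in s.
With the tool pointing down it reaches from about 350 to 875 mm from the base axis. Payload 15.5 kg.
Tool frame: the origin (TCP) lies between the finger pads; the fingertips stand 19 mm ahead of it and the grasp point (between the pads) is the TCP; z points along the fingers, y is the line along which they close (so a half turn about z gives the same grasp; the last joint's range is limited). The gripper opens to 85 mm and grips with 20 to 120 N. Pads are 22 mm wide; open, the fingers measure 114 mm over their backs; the gripper's body (76 mm by 85 mm) begins 54 mm behind the grasp point. The pads swing forward as they close: fully open they stand 13 mm farther back than shut.
Start: joints at [-1.391, 0.494, 1.345, -0, 1.302, -0.096], TCP at [169.598, -601.551, 219.777] pointing down, gripper open.
Joint ranges: [-2.91, 2.91], [-0.82, 2.16], [0.22, 2.67], [-1.22, 4.37], [0.12, 2.79], [-3.08, 3.08]. Speed limits (rad/s): [1.89, 1.89, 2.57, 3.01, 3.01, 3.01].

### API

Orientations are given as a unit quaternion [x, y, z, w].
In Python, from bench import get_obs, vision, job gives the robot as it stands.
- The arm moves only by the shell command python3 -m handwheel 'ROWS' [FORCE]. ROWS is JSON, a list of rows, each a list of 3 entries, a list of its own where there are three numbers: the shift along the tool's x, y, z as a fraction of full scale, then the turn, a rotation vector about the tool's x, y, z as a fraction of full scale, then the finger opening in mm, from 0 to 85.4. In form: [[[dx, dy, dz], [ax, ay, az], claw], ...]. A call has 1 to 20 rows; each row shifts and turns the commanded pose from where the row before left it, along the tool's axes as they then stand; what a row does not reach is not made up. Full scale, the value 1, is 1000 mm for a shift and 360 degrees for a turn. A row lasts 1/8 s, in which the tool goes at most 62.5 mm and 10.7 degrees, less where a joint would pass 70% of its speed; a pose out of reach is approached as far as the arm can. A call with a number of a shift or a turn outside -1 to 1 is refused whole. A call with a gripper value outside its range is refused whole. The fingers move at their own pace and stop on an object; FORCE is the grip in N (left out, the last holds). Time passes only in rows, so rows that do not move let the fingers close. It gives the time, the measured TCP pose, the force, the opening and the grip force at its end, in the units of the state.
- get_obs(): the state, without advancing time (a new reading comes with each control period).
- vision.get_image(name): name is "side" or "top"; returns the picture (480x640x3 uint8, red, green, blue); there is no depth.
- vision.get_calibration(name): a dict with "vfov" (degrees; the focal length in pixels is half the picture's height over the tangent of half this angle, whatever the lens; pixels are square), "cx", "cy" (the principal point, pixels), "distortion" ([k1, k2, p1, p2, k3] as OpenCV has them; the pictures are not rectified), "position" and "orientation" of the camera in the world. Camera axes: x right, y up, looking along -z (the intrinsics and any distortion apply to the point x, -y, -z); pixel columns grow to the right and rows downward; lengths in mm; the calibration is good to about 2 mm. A picture is of the moment at which its call begins. get_calibration takes no time and is no camera call.
- job.sign_off(): hands the job in; it is judged then, once.
The state is a dict: "time_s": time; "joint_pos": joint angles; "qvel": joint speeds; "joint_torque": joint torques, N m; "position": TCP position; "ee_rot": TCP orientation; "contact_force": force on the tool from outside, world axes, zero at the start; "moment": the same for the moment, N m; "finger_gap": finger opening in mm; "grasp_force": force on a finger pad.
Only numpy, scipy, OpenCV 4.12 (cv2) and the standard library are available. Lean on these libraries where they do the work, as an engineer would, in place of code of your own. Each camera call takes 0.05 s, during which the arm holds its last target. There are 200 camera calls.

### The job

Print this batch of blank ghost cups: load the three or four cups that are there into the printer's numbered pockets, each size in its own pocket (112 mm tall in pocket 1, one dot; 98 mm in 2; 84 mm in 3; 70 mm in 4), one after the other from pocket 1 upwards, leaving the pocket of a missing size empty. When all are fully seated, press the treadle right down to its stop, hold it there for about a second and let it spring back up; then lift every cup out and stand it upright inside the low-rimmed plywood drying tray, its whole foot on the floor of the tray. The cups are china: never drop them, and leave the other things on the bench where they are.

Things in the scene. Friction and masses are not known exactly. Their poses are not given: they have to be found in the camera images.
- cup1: blank white handleless ghost-shaped cup, 112 mm tall (tallest size of the four). Round: flared foot 64 mm across (lowest 10 mm, narrowing to 28 mm up), then a straight neck 46 mm across up to the rim; grip it by the neck. Origin: centre of its underside, z up. Wants pocket 1. May be absent.
- cup2: blank white handleless ghost-shaped cup, 98 mm tall (second tallest size of the four). Round: flared foot 64 mm across (lowest 10 mm, narrowing to 28 mm up), then a straight neck 46 mm across up to the rim; grip it by the neck. Origin: centre of its underside, z up. Wants pocket 2. May be absent.
- cup3: blank white handleless ghost-shaped cup, 84 mm tall (second shortest size of the four). Round: flared foot 64 mm across (lowest 10 mm, narrowing to 28 mm up), then a straight neck 46 mm across up to the rim; grip it by the neck. Origin: centre of its underside, z up. Wants pocket 3. May be absent.
- cup4: blank white handleless ghost-shaped cup, 70 mm tall (shortest size of the four). Round: flared foot 64 mm across (lowest 10 mm, narrowing to 28 mm up), then a straight neck 46 mm across up to the rim; grip it by the neck. Origin: centre of its underside, z up. Wants pocket 4. May be absent.
- pocket1 (a point): floor centre of the printer's pocket 1, marked by 1 black dot on the edge towards the robot: square, 70 mm wide, 22 mm deep, in an aluminium block (floor 15 mm, top 37 mm above the table). Pockets 1 to 4 form one row, 84 mm apart, no. 1 at the robot's left end. x axis: across the row, away from the treadle; y: along it to pocket 1.
- pocket2 (a point): floor centre of the printer's pocket 2, marked by 2 black dots on the edge towards the robot: square, 70 mm wide, 22 mm deep, in an aluminium block (floor 15 mm, top 37 mm above the table). Print pads: tips 73 mm behind the pocket centre, on a bar up to 115 mm high. x axis: across the row, away from the treadle; y: along it to pocket 1.
- pocket3 (a point): floor centre of the printer's pocket 3, marked by 3 black dots on the edge towards the robot: square, 70 mm wide, 22 mm deep, in an aluminium block (floor 15 mm, top 37 mm above the table).  x axis: across the row, away from the treadle; y: along it to pocket 1.
- pocket4 (a point): floor centre of the printer's pocket 4, marked by 4 black dots on the edge towards the robot: square, 70 mm wide, 22 mm deep, in an aluminium block (floor 15 mm, top 37 mm above the table).  x axis: across the row, away from the treadle; y: along it to pocket 1.
- tread (a point): middle of the ribbed rubber top of the treadle's free end, about 60 mm above the table when up; it sinks about 27 mm: press here straight down with closed fingertips. The treadle is a steel plate, 118 x 76 mm, in front of the middle of the pocket row, rising towards the robot; the point lies 92 mm from its hinge, which is on the printer's side.
- pedal (a joint): angle of the treadle: 0 up (sprung), 0.32 rad fully down on its stop; about 10 N at the tread presses it home. It drives the print pads against the cups.
- dry_tray: square plywood drying tray on the table, fixed: floor 200 x 200 mm inside, its top 10 mm above the table; rim 6 mm thick, 22 mm above the table; origin: centre of its underside, axes along its edges
- ink_jar: squat ink jar, 52 mm across, 62 mm tall; bystander, leave it where it is. Origin: centre of its underside
- tape: roll of paper tape lying flat, 88 mm across, 24 mm high; bystander, leave it where it is. Origin: centre of its underside
- palette_knife: palette knife lying flat, 190 mm long; bystander, leave it where it is. Origin: at its middle, at table height
- sponge: yellow sponge block, 90 x 60 x 30 mm; bystander, leave it where it is. Origin: centre of its underside
- brush: brush lying flat, 180 mm long; bystander, leave it where it is. Origin: at its middle, at table height
- cleaner: grey bottle of screen cleaner, 60 mm across, 170 mm tall; bystander, leave it where it is. Origin: centre of its underside
- sample_mug: finished sample: white ghost mug with a handle and a printed black face, 100 mm across the foot, 95 mm tall; bystander, leave it where it is. Origin: centre of its underside
Things that resemble listed ones, but are neither listed nor needed, are in the scene too. What is shaped like the cup3 but blue, purple or yellow is not meant.

How it is judged (in metres and radians):
On the way, in this order (a step that is already met when the one before it is completed fails the run):
1. cup 1 stands seated and released in pocket 1 (horizontal distance between cup1 and pocket1 below 0.008 m and z of cup1 in the frame of pocket1 below 0.006 m and angle between cup1's own z axis and vertical below 0.1 rad and contact force between the fingers and cup1 below 0.3 N), for 0.3 s.
2. cup 2 stands seated and released in pocket 2 (horizontal distance between cup2 and pocket2 below 0.008 m and z of cup2 in the frame of pocket2 below 0.006 m and angle between cup2's own z axis and vertical below 0.1 rad and contact force between the fingers and cup2 below 0.3 N), for 0.3 s.
3. cup 3 stands seated and released in pocket 3 (horizontal distance between cup3 and pocket3 below 0.008 m and z of cup3 in the frame of pocket3 below 0.006 m and angle between cup3's own z axis and vertical below 0.1 rad and contact force between the fingers and cup3 below 0.3 N), for 0.3 s.
4. cup 4 stands seated and released in pocket 4 (horizontal distance between cup4 and pocket4 below 0.008 m and z of cup4 in the frame of pocket4 below 0.006 m and angle between cup4's own z axis and vertical below 0.1 rad and contact force between the fingers and cup4 below 0.3 N), for 0.3 s.
5. with every cup seated in its pocket, the treadle is pressed down to its stop and held a moment (all of step 1 and all of step 2 and all of step 3 and all of step 4 and value of joint pedal above 0.295 rad), for 0.4 s.
At the end, for the whole second after the job is handed in: Every cup of the batch stands upright (within 0.1 rad), still and released in the drying tray, its foot flat on the tray's floor (centre within 75 mm of the tray's centre lines), and the treadle is up again (below 0.06 rad) (x of cup1 in the frame of dry_tray between -0.075 and 0.075 m and y of cup1 in the frame of dry_tray between -0.075 and 0.075 m and z of cup1 in the frame of dry_tray between 0.006 and 0.015 m and angle between each of cup1, cup2, cup3, cup4's own z axis and vertical below 0.1 rad and linear speed of each of cup1, cup2, cup3, cup4 below 0.02 m/s and x of cup2 in the frame of dry_tray between -0.075 and 0.075 m and y of cup2 in the frame of dry_tray between -0.075 and 0.075 m and z of cup2 in the frame of dry_tray between 0.006 and 0.015 m and x of cup3 in the frame of dry_tray between -0.075 and 0.075 m and y of cup3 in the frame of dry_tray between -0.075 and 0.075 m and z of cup3 in the frame of dry_tray between 0.006 and 0.015 m and x of cup4 in the frame of dry_tray between -0.075 and 0.075 m and y of cup4 in the frame of dry_tray between -0.075 and 0.075 m and z of cup4 in the frame of dry_tray between 0.006 and 0.015 m and value of joint pedal below 0.06 rad); the robot touches nothing.
It fails at once if a cup is dropped (falls free faster than 1.3 m/s, about 9 cm) ((linear speed of cup1 above 1.3 m/s and contact force between the fingers and cup1 below 0.1 N) or (linear speed of cup2 above 1.3 m/s and contact force between the fingers and cup2 below 0.1 N) or (linear speed of cup3 above 1.3 m/s and contact force between the fingers and cup3 below 0.1 N) or (linear speed of cup4 above 1.3 m/s and contact force between the fingers and cup4 below 0.1 N)).
It fails at once if another thing on the bench is moved by more than 5 cm (distance of any of ink_jar, tape, palette_knife, sponge, brush, cleaner, sample_mug from where it was at the start of the episode above 0.05 m).
Of cup1, cup2, cup3, cup4 only 3 to 4 are there at a start; the rules pass over those that are not, and their reading is None.
At some moment in a run one of cup1, cup2, cup3, cup4 may be knocked a few centimetres aside while the robot is not near it.
It also fails if it takes over 210 s, if anything falls off the work surface, if the arm or the gripper's body presses on something with over 40 N, if the wrist force passes 120 N, or if a joint passes its speed limit or range.

## Working session

There is one attempt and no reset: what is moved stays moved. The work goes in short steps, Python scripts to look and compute and a shell command to move; the robot and the scene stay as the last step left them, time stands still between calls to the robot, and variables do not carry over. Pictures are saved under pics/ and viewed, at most 14 in all, crops included, and the job is handed in when it is done.

```bash
mkdir -p pics; ls; python3 - <<'E'
from bench import get_obs, vision
import cv2
for n in ("top","side"):
    im=vision.get_image(n); cv2.imwrite(f"pics/{n}0.png",im[:,:,::-1]); print(vision.get_calibration(n))
print(get_obs())
E
```

```text
pics
{'vfov': 43.0896152584448, 'cx': 318.6334752076775, 'cy': 226.97219172776553, 'distortion': array([-0.17630364,  0.        ,  0.        ,  0.        ,  0.        ]), 'position': array([ 160.35653333,   99.64189371, 1710.34280996]), 'orientation': array([ 0.06128926, -0.07522675, -0.69269594,  0.71467258])}
{'vfov': 45.03420539604474, 'cx': 322.10482938854994, 'cy': 241.97771595302194, 'distortion': array([-0.04844662,  0.        ,  0.        ,  0.        ,  0.        ]), 'position': array([ 398.3702466 , 1042.34293467, 1263.90313795]), 'orientation': array([-0.01594771,  0.3283167 ,  0.94303491, -0.05137095])}
{'time_s': 0.1, 'joint_pos': array([-1.39148286e+00,  4.94134807e-01,  1.34606755e+00,  1.18815206e-05,
        1.30251390e+00, -9.54808097e-02]), 'qvel': array([-2.83382957e-04, -1.27888687e-03, -8.91295477e-04, -1.65286804e-05,
       -2.46175425e-05, -1.76007666e-03]), 'joint_torque': array([ 4.36312603e-04, -8.83587885e+01, -3.84565008e+01, -3.61424391e-04,
        5.10426864e-03,  2.78434538e-05]), 'position': array([ 169.55048126, -601.20850909,  219.25188612]), 'ee_rot': array([ 9.90575912e-01,  1.36963666e-01, -1.78194996e-05, -5.61549617e-04]), 'contact_force': array([ 0.36634654,  0.48256276, -0.32603134]), 'moment': array([ 0.01220765, -0.00376964,  0.04215135]), 'grasp_force': 0.0, 'finger_gap': 85.52975136472887}
```

View pics/top0.png

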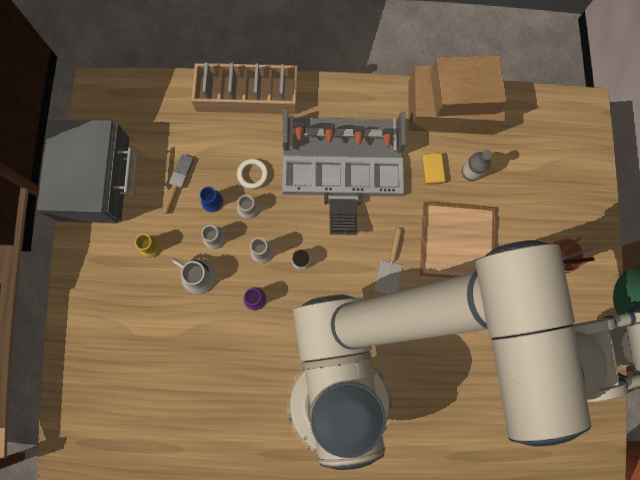

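View pics/side0.png

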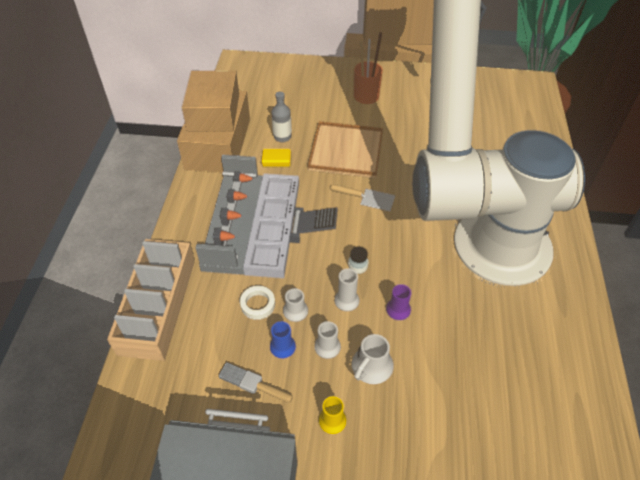

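The top view shows three blank white cups at (247,206), (211,236) and (260,249). The blue (210,199), purple (255,298) and yellow (147,245) cups are decoys, and the sample mug is at (196,276). The printer is at about (344,160), the treadle at (343,215) and the tray at (459,240). The side view shows the same three cups at (294,305), (327,340) and (347,290).

```bash
cat > h.py <<'E'
import numpy as np, cv2
from bench import get_obs, vision
from scipy.spatial.transform import Rotation as R
C={}
def cal(n):
    if n not in C:
        c=vision.get_calibration(n); f=240/np.tan(np.radians(c["vfov"]/2))
        K=np.array([[f,0,c["cx"]],[0,f,c["cy"]],[0,0,1.]])
        M=R.from_quat(c["orientation"]).as_matrix()@np.diag([1,-1,-1])  # cv cam->world
        C[n]=(K,np.array(c["distortion"]),M,np.array(c["position"]))
    return C[n]
def proj(n,P):
    K,d,M,p=cal(n); P=np.atleast_2d(np.asarray(P,float))
    rv=cv2.Rodrigues(M.T)[0]
    return cv2.projectPoints(P,rv,-M.T@p,K,d)[0].reshape(-1,2)
def unproj(n,uv,z):
    K,d,M,p=cal(n)
    q=cv2.undistortPoints(np.array(uv,float).reshape(-1,1,2),K,d).reshape(-1,2)
    r=np.c_[q,np.ones(len(q))]@M.T
    return p+r*((z-p[2])/r[:,2])[:,None]
def cuppts(x,y,h,z0=0):
    a=np.linspace(0,2*np.pi,48,endpoint=False); c=np.c_[np.cos(a),np.sin(a)]
    return [np.c_[c*r+[x,y],np.full(48,z0+z)] for r,z in ((32,0),(32,10),(23,28),(23,h))]
def sil(n,x,y,h,z0=0,S=8,box=None):
    r=cuppts(x,y,h,z0); m=np.zeros(((box[3]-box[1])*S,(box[2]-box[0])*S),np.uint8)
    for a,b in zip(r[:-1],r[1:]):
        q=(proj(n,np.r_[a,b])+.5-np.array(box[:2]))*S
        cv2.fillConvexPoly(m,cv2.convexHull(q.astype(np.float32)).astype(np.int32),255)
    return cv2.resize(m,None,fx=1/S,fy=1/S,interpolation=cv2.INTER_AREA)/255.
def crop(n,im,x0,y0,x1,y1,s,fn):
    cv2.imwrite(fn,cv2.resize(im[y0:y1,x0:x1,::-1],None,fx=s,fy=s,interpolation=cv2.INTER_CUBIC))
E
python3 - <<'E'
import cv2,numpy as np
t=cv2.imread("pics/top0.png");s=cv2.imread("pics/side0.png")
a=cv2.resize(t[180:310,130:280],None,fx=2.6,fy=2.6,interpolation=2)
b=cv2.resize(s[245:375,225:375],None,fx=2.6,fy=2.6,interpolation=2)
c=cv2.resize(t[100:240,275:415],None,fx=2,fy=2,interpolation=2)
c=np.c_[c,cv2.resize(t[195:285,415:505],None,fx=280/90,fy=280/90,interpolation=2)]
o=np.zeros((338+250,780,3),np.uint8); o[:338]=np.c_[a,b]; o[338:,:560]=c[:250]
cv2.imwrite("pics/c1.png",o)
E
```

```text
Traceback (most recent call last):
ValueError: could not broadcast input array from shape (338,390,6) into shape (338,780,3)
```

```bash
python3 - <<'E'
import cv2,numpy as np
t=cv2.imread("pics/top0.png");s=cv2.imread("pics/side0.png")
a=cv2.resize(t[180:310,130:280],None,fx=2.6,fy=2.6,interpolation=2)
b=cv2.resize(s[245:375,225:375],None,fx=2.6,fy=2.6,interpolation=2)
c=cv2.resize(t[110:235,275:415],None,fx=2,fy=2,interpolation=2)
d=cv2.resize(t[195:285,415:505],(250,250),interpolation=2)
o=np.zeros((338+250,780,3),np.uint8); o[:338]=np.hstack([a,b]); o[338:,:530]=np.hstack([c,d])
cv2.imwrite("pics/c1.png",o)
E
```

```text
(no output)
```

View pics/c1.png

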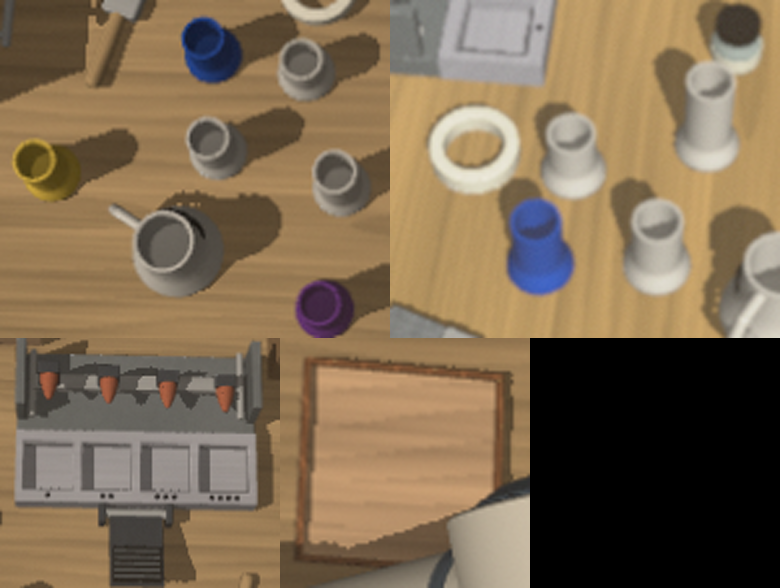

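Candidates for the blank cups, in top-view pixels: tall (260,249), medium (211,236), short (247,206). All three are plain white with no handle. The blue, yellow and purple ones and the mug are ruled out by colour or handle. Next I measure their heights and positions.

```bash
cat >> h.py <<'E'
from scipy.optimize import minimize
from scipy.ndimage import map_coordinates
def soft(im):
    hsv=cv2.cvtColor(im,cv2.COLOR_RGB2HSV).astype(float)
    return 1/(1+np.exp((hsv[...,1]-60)/8))*1/(1+np.exp((95-hsv[...,2])/8))
def fitcup(ims,x,y,h,z0=0,names=("top","side")):
    ms={n:soft(ims[n]) for n in names}; bx={}
    for n in names:
        q=proj(n,np.vstack(cuppts(x,y,h,z0))); a=(q.min(0)-9).astype(int); b=(q.max(0)+9).astype(int); bx[n]=(*a,*b)
    def f(v):
        e=0
        for n in names:
            b=bx[n]; e+=np.abs(sil(n,v[0],v[1],h,z0,box=b)-ms[n][b[1]:b[3],b[0]:b[2]]).sum()
        return e
    r=minimize(f,[x,y],method="Nelder-Mead",options=dict(initial_simplex=[[x,y],[x+8,y],[x,y+8]],xatol=.1,fatol=.1))
    return r.x,r.fun
def grad(im):
    g=cv2.cvtColor(im,cv2.COLOR_RGB2GRAY).astype(np.float32)
    return cv2.GaussianBlur(np.hypot(cv2.Sobel(g,5,1,0),cv2.Sobel(g,5,0,1)),(0,0),1)
def segs(pairs): 
    t=np.linspace(0,1,40)[:,None]
    return np.vstack([np.array(a,float)*(1-t)+np.array(b,float)*t for a,b in pairs])
def rect(cx,cy,w,h,z):
    p=[(cx+i*w/2,cy+j*h/2,z) for i,j in((-1,-1),(1,-1),(1,1),(-1,1))]
    return [(p[i],p[(i+1)%4]) for i in range(4)]
def fitlines(ims,L,x,y,yaw,names=("top","side"),mask=None):
    G={n:grad(ims[n]) for n in names}
    def pts(v):
        c,s=np.cos(v[2]),np.sin(v[2]); return L@np.array([[c,s,0],[-s,c,0],[0,0,1]])+[v[0],v[1],0]
    def f(v):
        return -sum(np.minimum(map_coordinates(G[n],proj(n,pts(v)).T[::-1],order=1),200).sum() for n in names)
    best=None
    for dx in (-8,-4,0,4,8):
        for dy in (-8,-4,0,4,8):
            v=[x+dx,y+dy,yaw]
            r=minimize(f,v,method="Nelder-Mead",options=dict(initial_simplex=[v,[v[0]+3,v[1],yaw],[v[0],v[1]+3,yaw],[v[0],v[1],yaw+.03]],xatol=.01,fatol=1))
            if best is None or r.fun<best.fun: best=r
    return best.x,best.fun,pts(best.x)
E
cat > m1.py <<'E'
from h import *
ims={n:cv2.imread(f"pics/{n}0.png")[:,:,::-1].copy() for n in("top","side")}
for u in ((260,249),(211,236),(247,206)):
    p=unproj("top",[u],50)[0]
    for h in (112,98,84,70):
        o=[fitcup(ims,p[0],p[1],h,names=k) for k in (("top","side"),("top",),("side",))]
        print(u,h,*[(a.round(1),round(b,1)) for a,b in o])
pk=unproj("top",[(299,174),(389,176)],37)
c=pk.mean(0); yaw=np.arctan2(*(pk[0]-pk[1])[[1,0]])-np.pi/2
L=segs(sum([rect(0,84*k,70,70,37) for k in(-1.5,-.5,.5,1.5)],[]))
print("init",c,yaw,np.linalg.norm(pk[0]-pk[1]))
draw={n:ims[n][:,:,::-1].copy() for n in ims}
def dr(P,col):
    for n in draw:
        for q in proj(n,P): 
            if 0<=q[0]<640 and 0<=q[1]<480: draw[n][int(round(q[1])),int(round(q[0]))]=col
for k in (("top","side"),("top",),("side",)):
    v,e,P=fitlines(ims,L,c[0],c[1],yaw,k); print("printer",v,e)
    if len(k)==2: dr(P,(0,0,255))
t=unproj("top",[(459,240)],10)[0]
L=segs(rect(0,0,212,212,22)+rect(0,0,200,200,22))
for k in (("top","side"),("side",)):
    v,e,P=fitlines(ims,L,t[0],t[1],0,k); print("tray",v,e)
    if len(k)==2: dr(P,(0,0,255))
a=cv2.resize(draw["top"][110:290,270:510],None,fx=2.4,fy=2.4,interpolation=0)
b=cv2.resize(draw["side"][115:285,190:390],None,fx=1,fy=1,interpolation=0)
b=cv2.resize(draw["side"][115:285,190:390],(500,432)[::1],interpolation=0)[:,:]
b=cv2.resize(b,(224,190)) if 0 else b
cv2.imwrite("pics/fit_t.png",np.hstack([cv2.resize(a,(432,330)),cv2.resize(b,(366,330))]))
E
python3 m1.py
```

```text
(260, 249) 112 (array([418.5, 231. ]), np.float64(457.7)) (array([418.4, 232.3]), np.float64(209.2)) (array([418.4, 229.2]), np.float64(235.1))
(260, 249) 98 (array([418.8, 230.7]), np.float64(489.0)) (array([419.8, 233.9]), np.float64(193.4)) (array([418.9, 227.9]), np.float64(257.4))
(260, 249) 84 (array([419.2, 231.1]), np.float64(503.2)) (array([420.8, 234.9]), np.float64(195.3)) (array([418.1, 228.8]), np.float64(261.2))
(260, 249) 70 (array([418.2, 229.6]), np.float64(503.2)) (array([422. , 236.1]), np.float64(203.4)) (array([418.1, 228.8]), np.float64(262.8))
(211, 236) 112 (array([454.5, 370. ]), np.float64(526.8)) (array([451.4, 369.3]), np.float64(277.2)) (array([454.6, 369.9]), np.float64(248.0))
(211, 236) 98 (array([454.4, 371.3]), np.float64(400.0)) (array([451.7, 369.5]), np.float64(254.1)) (array([454.6, 369.6]), np.float64(144.9))
(211, 236) 84 (array([454.6, 368.8]), np.float64(298.9)) (array([453.8, 369.9]), np.float64(230.8)) (array([454.8, 368.2]), np.float64(62.8))
(211, 236) 70 (array([454.7, 368.2]), np.float64(346.8)) (array([455.2, 372.3]), np.float64(211.8)
[... 354 characters left out ...]
45.9, 277.5]), np.float64(388.4)) (array([544.8, 276.9]), np.float64(232.9)) (array([546.4, 276.3]), np.float64(155.0))
(247, 206) 70 (array([546.5, 276.3]), np.float64(272.6)) (array([545.8, 278.1]), np.float64(195.1)) (array([546.4, 275.2]), np.float64(69.5))
init [642.56091946   2.76997592  37.        ] 0.013775229412528844 258.1809806033646
printer [ 6.41495761e+02 -6.72437870e+00 -4.91040827e-04] -123931.40625
printer [ 6.40061287e+02 -7.04459198e+00  1.44993983e-02] -83737.453125
printer [ 6.43390289e+02  9.20116523e+00 -6.01291490e-03] -47829.484375
tray [ 4.63009235e+02 -3.23561111e+02 -5.52167814e-02] -59720.375
tray [ 4.64408416e+02 -3.17002243e+02 -4.66680024e-02] -32597.248046875
```

View pics/fit_t.png

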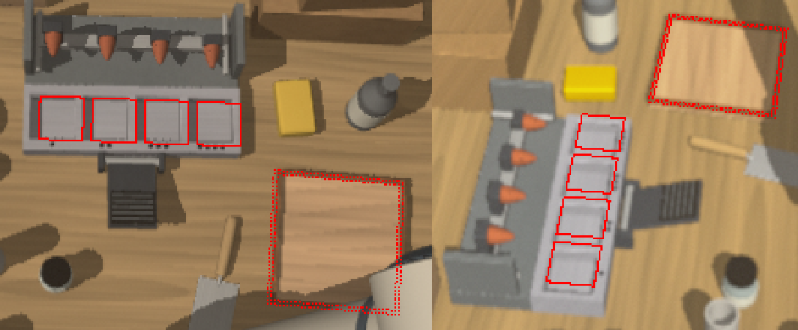

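```bash
python3 - <<'E'
import cv2,numpy as np
t=cv2.imread("pics/top0.png");s=cv2.imread("pics/side0.png")
a=cv2.resize(t[150:200,278:408],None,fx=6,fy=6,interpolation=cv2.INTER_CUBIC)
b=cv2.resize(cv2.rotate(s[172:276,238:302],cv2.ROTATE_90_CLOCKWISE),None,fx=4.5,fy=4.5,interpolation=cv2.INTER_CUBIC)
o=np.zeros((300+b.shape[0],780,3),np.uint8);o[:300]=a;o[300:,:b.shape[1]]=b
c=cv2.resize(s[255:320,325:375],None,fx=4,fy=4,interpolation=cv2.INTER_CUBIC); o[300:560,500:700]=c
cv2.imwrite("pics/c2.png",o)
E
```

```text
(no output)
```

View pics/c2.png

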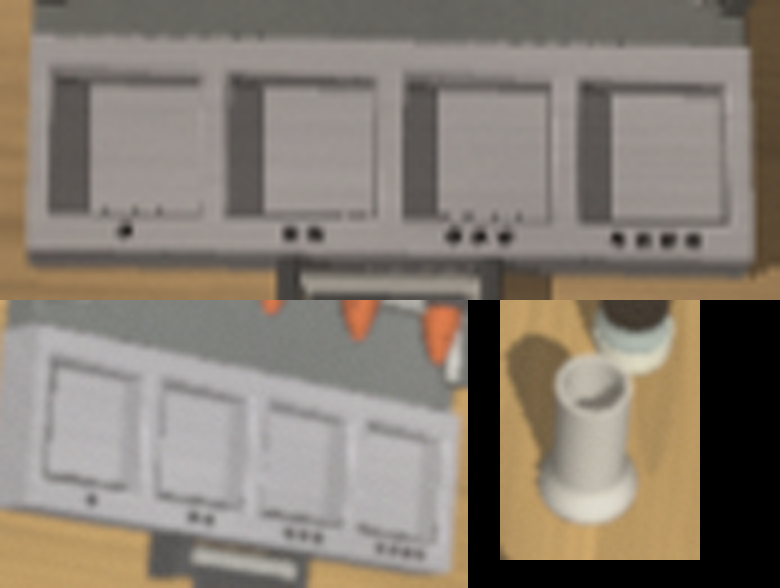

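```bash
cat > m2.py <<'E'
from h import *
from scipy.optimize import least_squares
T=np.array([(51,71),(204,77),(203,217),(48,214),(228,74),(378,80),(377,218),(225,215),(404,78),(553,84),(552,222),(402,218),(580,83),(728,88),(728,225),(577,221)],float)
T=(T+.5)/6-.5+[278,150]
S=np.array([(52,358),(140,376),(128,490),(42,478),(163,380),(245,396),(238,508),(153,497),(270,402),(346,418),(340,528),(260,515),(368,424),(438,440),(433,545),(358,530)],float)
S=(S-[0,300]+.5)/4.5-.5
S=np.c_[238+S[:,1],172+103-S[:,0]]
W=np.array([(i*35,84*k+j*35,37) for k in(1.5,.5,-.5,-1.5) for i,j in((1,1),(1,-1),(-1,-1),(-1,1))])
def rig(v,W):
    c,s=np.cos(v[2]),np.sin(v[2]); return W@np.array([[c,s,0],[-s,c,0],[0,0,1]])+[v[0],v[1],0]
for nm in (("top",),("side",),("top","side")):
    r=least_squares(lambda v:np.concatenate([(proj(n,rig(v,W))-(T if n=="top" else S)).ravel() for n in nm]),[642,2,0.])
    print(nm,r.x.round(3),np.sqrt((r.fun**2).mean()))
    print(r.fun.reshape(-1,4,2).mean(1).round(1).tolist())
v=r.x; print(rig(v,np.array([(0,84*k,15.) for k in(1.5,.5,-.5,-1.5)])).round(1))
# tray corners, cup1 height (mask out jar)
ims={n:cv2.imread(f"pics/{n}0.png")[:,:,::-1].copy() for n in("top","side")}
im=ims["side"].copy(); im[:272,350:]=(170,120,60); im[:265,345:]=(170,120,60)
for h in (112,98,84): print(h,[ (a.round(1),round(b,1)) for a,b in [fitcup({"side":im,"top":ims["top"]},418,231,h,names=("side",))]])
E
python3 m2.py
```

```text
('top',) [6.44217e+02 7.08200e+00 1.50000e-02] 0.3633265891034041
[[-0.1, -0.2], [0.1, 0.1], [0.1, 0.0], [-0.0, 0.1]]
('side',) [6.45113e+02 1.02130e+01 1.60000e-02] 0.5274050184031165
[[-0.1, -0.1], [0.2, -0.2], [-0.0, 0.2], [-0.1, 0.0]]
('top', 'side') [6.44777e+02 8.31600e+00 1.50000e-02] 0.5813401420134033
[[-0.5, -0.4], [-0.4, -0.1], [-0.4, -0.2], [-0.5, -0.1], [0.2, -0.7], [0.4, -0.7], [0.2, -0.3], [0.1, -0.4]]
[[ 642.8  134.3   15. ]
 [ 644.1   50.3   15. ]
 [ 645.4  -33.7   15. ]
 [ 646.7 -117.7   15. ]]
112 [(array([418.8, 229.9]), np.float64(86.3))]
98 [(array([418.7, 229.2]), np.float64(94.6))]
84 [(array([418.1, 228.8]), np.float64(149.4))]
```

```bash
python3 - <<'E'
from h import *
for n in("side","top"):
  for h in (112,98):
    q=[proj(n,r) for r in cuppts(418.5,230.5,h)]
    print(n,h,"rim",q[3].min(0).round(1),q[3].max(0).round(1),"foot",np.vstack(q[:2]).min(0).round(1),np.vstack(q[:2]).max(0).round(1))
# brightness profile along axis of cup1 in the side picture, saturation
s=cv2.imread("pics/side0.png"); hs=cv2.cvtColor(s,cv2.COLOR_BGR2HSV)
c=proj("side",[(418.5,230.5,0),(418.5,230.5,112)]);print(c)
for y in range(264,316,1):
    u=c[0]+(y-c[0,1])/(c[1,1]-c[0,1])*(c[1]-c[0]); x=int(round(u[0])); print(y,hs[y,x,1:],end=" ")
t=cv2.imread("pics/top0.png")
cv2.imwrite("pics/c3.png",cv2.resize(t[225:275,235:325],None,fx=7,fy=7,interpolation=cv2.INTER_CUBIC))
E
```

```text
side 112 rim [338.6 267.6] [357.5 283.1] foot [333.9 287.8] [358.9 310.9]
side 98 rim [338.4 270.9] [357.2 286.4] foot [333.9 287.8] [358.9 310.9]
top 112 rim [250.2 236.9] [267.4 253.9] foot [250.2 240.1] [272.9 262.9]
top 98 rim [250.6 237.8] [267.7 254.7] foot [250.2 240.1] [272.9 262.9]
[[346.32978135 300.2598419 ]
 [348.01956884 275.28830373]]
264 [ 32 153] 265 [ 38 147] 266 [ 47 148] 267 [ 52 153] 268 [ 43 176] 269 [ 39 197] 270 [ 28 193] 271 [ 27 189] 272 [ 28 190] 273 [ 23 187] 274 [ 26 189] 275 [ 26 187] 276 [ 26 189] 277 [ 25 185] 278 [ 26 174] 279 [ 28 147] 280 [ 32 121] 281 [ 30 127] 282 [ 28 155] 283 [ 26 186] 284 [ 26 188] 285 [ 28 188] 286 [ 25 182] 287 [ 23 185] 288 [ 25 186] 289 [ 24 184] 290 [ 23 187] 291 [ 26 185] 292 [ 26 189] 293 [ 23 187] 294 [ 27 189] 295 [ 24 189] 296 [ 25 191] 297 [ 25 191] 298 [ 26 188] 299 [ 27 189] 300 [ 27 190] 301 [ 27 191] 302 [ 25 193] 303 [ 25 202] 304 [ 24 213] 305 [ 21 220] 306 [ 21 220] 307 [ 19 220] 308 [ 20 218] 309 [ 24 214] 310 [ 39 198] 311 [ 85 192] 312 [115 200] 313 [121 198] 314 [118 196] 315 [118 198]
```

View pics/c3.png

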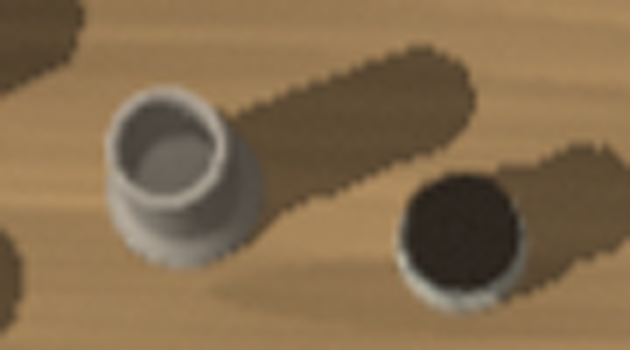

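The side profile puts cup1's rim top at row 267.7 and foot bottom at 310.7. That matches 112 mm (267.6 / 310.9), where 98 mm would put the rim at 270.9. So the cups are cup1 (260,249), cup3 (211,236, 84 mm) and cup4 (247,206, 70 mm). Cup2 is missing unless the arm hides it.

```bash
cat > go.py <<'E'
import sys,numpy as np
from h import *
# usage: go.py x y z [x y z ...]: tool-frame shifts in thousandths of a fraction(mm)
o=get_obs(); q=R.from_quat(o["ee_rot"]); p=o["position"]; yaw=0.015
ideal=R.from_matrix(np.array([[np.cos(yaw),np.sin(yaw),0],[np.sin(yaw),-np.cos(yaw),0],[0,0,-1.]]).T.T)
print("t",round(o["time_s"],2),"pos",p.round(1),"F",o["contact_force"].round(1),"gap",round(o["finger_gap"],1),"grip",o["grasp_force"])
print("turn left (frac of 360) tool:",((q.inv()*ideal).as_rotvec()/(2*np.pi)).round(4))
a=list(map(float,sys.argv[1:]))
for i in range(0,len(a),3):
    t=np.array(a[i:i+3]); print(t,"tool mm (ideal yaw):",(ideal.inv().apply(t-p)).round(1)); p=t
E
python3 go.py 480 -250 240
```

```text
t 0.1 pos [ 169.6 -601.2  219.3] F [ 0.4  0.5 -0.3] gap 85.5 grip 0.0
turn left (frac of 360) tool: [-0.0002  0.      0.0413]
[ 480. -250.  240.] tool mm (ideal yaw): [ 315.7 -346.5  -20.7]
```

```bash
python3 -m handwheel '[[[0,0,-0.02],[0,0,0.0208],70],[[0,0,0],[0,0,0.0207],70]]' 40; python3 go.py 480 -250 240 440 100 240 418 231 200
```

```text
time_s: 0.35
position: [169.7, -602.0, 240.8]
ee_rot: [1.0, 0.005, 0.0, 0.001]
contact_force: [0.1, -0.4, -0.5]
finger_gap: 69.9
grasp_force: 0.0
t 0.35 pos [ 169.7 -602.   240.8] F [ 0.1 -0.4 -0.5] gap 69.9 grip 0.0
turn left (frac of 360) tool: [ 0.0002 -0.     -0.0008]
[ 480. -250.  240.] tool mm (ideal yaw): [ 315.6 -347.4    0.8]
[440. 100. 240.] tool mm (ideal yaw): [ -34.7 -350.6    0. ]
[418. 231. 200.] tool mm (ideal yaw): [ -20.  -131.3   40. ]
```

```bash
python3 -m handwheel '[[[0.035,-0.0385,0],[0,0,0],70],[[0.035,-0.0385,0],[0,0,0],70],[[0.035,-0.0385,0],[0,0,0],70],[[0.035,-0.0385,0],[0,0,0],70],[[0.035,-0.0385,0],[0,0,0],70],[[0.035,-0.0385,0],[0,0,0],70],[[0.035,-0.0385,0],[0,0,0],70],[[0.035,-0.0385,0],[0,0,0],70],[[0.035,-0.0385,0],[0,0,0],70],[[-0.0035,-0.035,0],[0,0,0],70],[[-0.0035,-0.035,0],[0,0,0],70],[[-0.0035,-0.035,0],[0,0,0],70],[[-0.0035,-0.035,0],[0,0,0],70],[[-0.0035,-0.035,0],[0,0,0],70],[[-0.0035,-0.035,0],[0,0,0],70],[[-0.0035,-0.035,0],[0,0,0],70],[[-0.0035,-0.035,0],[0,0,0],70]]'
cat > snap.py <<'E'
import sys
from h import *
k=sys.argv[1]
for n in("top","side"):cv2.imwrite(f"pics/{n}{k}.png",vision.get_image(n)[:,:,::-1])
E
python3 snap.py 1; python3 go.py 418 231 200
python3 - <<'E'
import cv2,numpy as np
a=cv2.imread("pics/top1.png");b=cv2.imread("pics/side1.png")
cv2.imwrite("pics/v1.png",cv2.resize(np.hstack([a,b]),(800,300),interpolation=3))
E
```

```text
time_s: 2.48
position: [447.4, 30.0, 239.7]
ee_rot: [1.0, 0.007, -0.0, -0.0]
contact_force: [0.3, 0.8, -0.0]
finger_gap: 70.4
grasp_force: 0.0
t 2.58 pos [446.9  31.3 239.6] F [-0.  -0.8  0. ] gap 70.1 grip 0.0
turn left (frac of 360) tool: [-0.0001  0.0001  0.0002]
[418. 231. 200.] tool mm (ideal yaw): [ -25.9 -200.1   39.6]
```

View pics/v1.png

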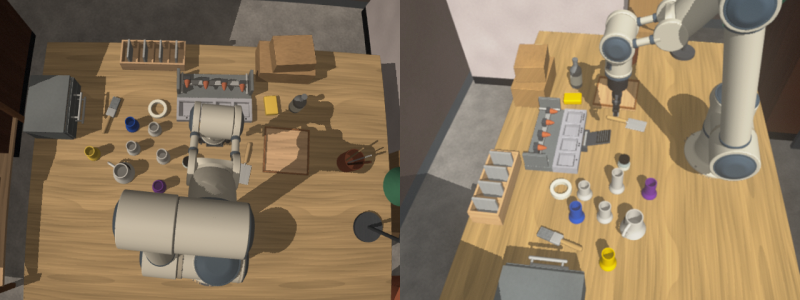

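With the right side of the bench now uncovered, no further white cup shows, so cup2 is absent. The tray is fully visible at about (574,302) in full-resolution top-view pixels. Going for cup1.

```bash
python3 -m handwheel '[[[-0.0052,-0.04,0.008],[0,0,0],70],[[-0.0052,-0.04,0.008],[0,0,0],70],[[-0.0052,-0.04,0.008],[0,0,0],70],[[-0.0052,-0.04,0.008],[0,0,0],70],[[-0.0051,-0.04,0.008],[0,0,0],70],[[0,0,0],[0,0,0],70],[[0,0,0],[0,0,0],70]]'
python3 snap.py 2
cat > cups.py <<'E'
import sys
from h import *
k=sys.argv[1]; ims={n:cv2.imread(f"pics/{n}{k}.png")[:,:,::-1].copy() for n in("top","side")}
a=list(map(float,sys.argv[2:]))
for i in range(0,len(a),4):
    print(a[i:i+4],*[(nm[0],*(v.round(1) if hasattr(v,'round') and np.ndim(v) else round(v) for v in fitcup(ims,*a[i:i+3],z0=a[i+3],names=nm))) for nm in(("top",),("side",))])
E
python3 cups.py 2 418 231 112 0 454 369 84 0 546 276.5 70 0
python3 go.py 418 231 200
python3 - <<'E'
import sys; from h import *
ims={"top":cv2.imread("pics/top1.png")[:,:,::-1].copy(),"side":cv2.imread("pics/side0.png")[:,:,::-1].copy()}
L=segs(rect(0,0,212,212,22))
for k in (("top",),("side",),("top","side")): print(fitlines(ims,L,463,-322,-.05,k)[:2])
E
```

```text
time_s: 3.45
position: [419.2, 227.9, 199.7]
ee_rot: [1.0, 0.007, -0.0, 0.0]
contact_force: [0.9, -0.3, -0.2]
finger_gap: 69.5
grasp_force: 0.0
[418.0, 231.0, 112.0, 0.0] ('top', array([393.9, 225.6]), 608) ('side', array([418.4, 229.2]), 244)
[454.0, 369.0, 84.0, 0.0] ('top', array([455. , 368.8]), 628) ('side', array([454.7, 368. ]), 68)
[546.0, 276.5, 70.0, 0.0] ('top', array([546.4, 281.6]), 1111) ('side', array([546.3, 275.5]), 89)
t 3.55 pos [419.4 227.6 199.9] F [-0.1 -0.1 -0.1] gap 69.6 grip 0.0
turn left (frac of 360) tool: [ 0.     -0.     -0.0003]
[418. 231. 200.] tool mm (ideal yaw): [-1.4 -3.4 -0.1]
(array([ 4.72707277e+02, -3.27473779e+02, -7.96880946e-02]), np.float64(-12784.4853515625))
(array([ 4.58292242e+02, -3.32369646e+02, -4.75225541e-02]), np.float64(-15295.009765625))
(array([ 4.58755570e+02, -3.27969669e+02, -5.34651553e-02]), np.float64(-27451.15234375))
```

```bash
python3 -m handwheel '[[[-0.0012,-0.0024,0.02],[0,0,0],70],[[0,0,0.03],[0,0,0],70],[[0,0,0.03],[0,0,0],70],[[0,0,0.02],[0,0,0],70],[[0,0,0.015],[0,0,0],70],[[0,0,0],[0,0,0],70],[[0,0,0],[0,0,0],42],[[0,0,0],[0,0,0],42],[[0,0,0],[0,0,0],42],[[0,0,0],[0,0,0],42]]' 40; python3 go.py 642.8 134.3 100
```

```text
time_s: 4.8
position: [418.4, 231.0, 85.8]
ee_rot: [1.0, 0.007, 0.001, -0.0]
contact_force: [0.1, -0.4, 5.8]
finger_gap: 44.0
grasp_force: 39.9
t 4.8 pos [418.4 231.   85.8] F [ 0.1 -0.4  5.8] gap 44.0 grip 39.91675794124603
turn left (frac of 360) tool: [-0.0001 -0.0003 -0.0002]
[642.8 134.3 100. ] tool mm (ideal yaw): [222.9 100.1 -14.2]
```

```bash
python3 -m handwheel '[[[0,0,-0.02],[0,0,0],42],[[0,0,-0.03],[0,0,0],42],[[0,0,-0.03],[0,0,0],42],[[0.02,0.01,-0.01],[0,0,0],42],[[0.035,0.015,0],[0,0,0],42],[[0.035,0.015,0],[0,0,0],42],[[0.035,0.015,0],[0,0,0],42],[[0.035,0.015,0],[0,0,0],42],[[0.035,0.015,0],[0,0,0],42],[[0.020,0.01,0],[0,0,0],42],[[0.0079,0.005,0],[0,0,0],42],[[0,0,0.03],[0,0,0],42],[[0,0,0.015],[0,0,0],42],[[0,0,0],[0,0,0],42],[[0,0,0],[0,0,0],42]]'; python3 snap.py 3; python3 go.py 642.8 134.3 103; python3 cups.py 3 642.8 134.3 112 45
python3 - <<'E'
import cv2,numpy as np
a=cv2.imread("pics/top3.png")[120:220,270:410];b=cv2.imread("pics/side3.png")[150:310,200:340]
cv2.imwrite("pics/v3.png",np.hstack([cv2.resize(a,(400,286),interpolation=2),cv2.resize(b,(400,457),interpolation=2)[171:]]) if 0 else np.hstack([cv2.resize(a,(400,286),interpolation=2),cv2.resize(b[40:],(334,286),interpolation=2)]))
E
```

```text
time_s: 6.68
position: [642.4, 134.3, 130.7]
ee_rot: [1.0, 0.007, 0.0, -0.0]
contact_force: [0.3, -0.1, -1.7]
finger_gap: 44.6
grasp_force: 41.9
t 6.78 pos [642.5 134.2 130.8] F [-0.3  0.1 -1.6] gap 44.2 grip 41.93880379199982
turn left (frac of 360) tool: [-0.     -0.0002 -0.0001]
[642.8 134.3 103. ] tool mm (ideal yaw): [ 0.3 -0.1 27.8]
[642.8, 134.3, 112.0, 45.0] ('top', array([621.6, 159.1]), 957) ('side', array([614.9, 157. ]), 1412)
```

View pics/v3.png

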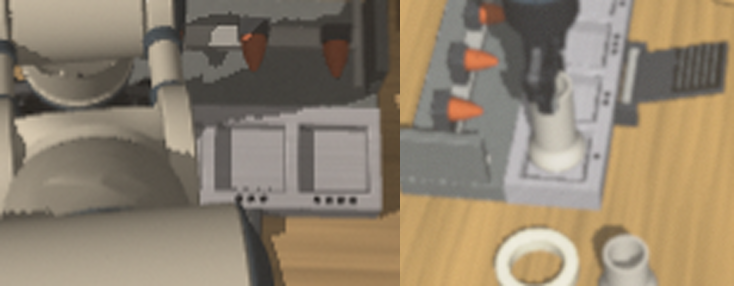

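```bash
python3 - <<'E'
from h import *
for n in ["side"]:
    q=np.vstack([proj(n,r) for r in cuppts(642.4,134.3,112,45)[:2]]); print(q.min(0),q.max(0))
m=soft(cv2.imread("pics/side3.png")[:,:,::-1].copy())
for y in range(252,266): print(y,''.join('#' if v>.5 else '.' for v in m[y,245:290]))
s=cv2.imread("pics/side3.png")
for y in (254,256,258): print([int(v) for v in s[y,245:290].mean(1)])
E
```

```text
[253.16910959 240.8188923 ] [277.69454821 262.36566042]
252 ###########################################..
253 ###########################################..
254 ###########################################..
255 ##########################################...
256 ##########################################...
257 ##########################################...
258 ##########################################...
259 ##########################################...
260 ##########################################...
261 #########################################....
262 #########################################....
263 #########################################....
264 #########################################....
265 #########################################....
[147, 172, 187, 187, 187, 188, 178, 157, 138, 140, 158, 174, 184, 189, 194, 196, 199, 201, 203, 205, 207, 210, 210, 213, 214, 216, 214, 213, 208, 204, 192, 179, 160, 145, 156, 176, 163, 148, 162, 182, 171, 144, 132, 148, 157]
[161, 183, 187, 187, 187, 184, 172, 151, 123, 126, 151, 175, 186, 197, 201, 209, 213, 215, 217, 220, 221, 223, 222, 223, 222, 220, 217, 214, 209, 202, 190, 179, 152, 134, 157, 173, 154, 140, 157, 175, 163, 134, 135, 153, 159]
[163, 185, 189, 188, 187, 176, 159, 145, 145, 161, 159, 163, 177, 190, 200, 208, 211, 216, 219, 221, 222, 222, 222, 221, 220, 219, 214, 209, 200, 190, 183, 169, 147, 140, 169, 186, 187, 185, 185, 182, 153, 130, 142, 156, 159]
```

```bash
python3 -m handwheel '[[[0,0,0.005],[0,0,0],42],[[0,0,0.005],[0,0,0],42],[[0,0,0.003],[0,0,0],42],[[0,0,0.002],[0,0,0],42]]'
```

```text
time_s: 7.28
position: [642.0, 134.0, 114.4]
ee_rot: [1.0, 0.007, -0.0, 0.0]
contact_force: [-0.2, 0.2, -2.2]
finger_gap: 44.6
grasp_force: 41.9
```

The side image matches the predicted foot outline, and the foot is now below the block top with no contact force. Lowering it to the pocket floor.

```bash
python3 -m handwheel '[[[0,0,0.004],[0,0,0],42],[[0,0,0.004],[0,0,0],42],[[0,0,0.003],[0,0,0],42],[[0,0,0.001],[0,0,0],42],[[0,0,0.001],[0,0,0],42],[[0,0,0],[0,0,0],42]]'
```

```text
time_s: 8.02
position: [642.1, 134.1, 101.8]
ee_rot: [1.0, 0.007, 0.0, -0.0]
contact_force: [-0.0, -0.4, -1.8]
finger_gap: 44.1
grasp_force: 41.9
```

```bash
python3 -m handwheel '[[[0,0,0.0007],[0,0,0],42],[[0,0,0.0005],[0,0,0],42],[[0,0,0],[0,0,0],42]]'; python3 -m handwheel '[[[0,0,0],[0,0,0],50],[[0,0,0],[0,0,0],60],[[0,0,0],[0,0,0],66],[[0,0,0],[0,0,0],66],[[0,0,0],[0,0,0],66]]'; python3 -m handwheel '[[[0,0,-0.01],[0,0,0],66],[[0,0,-0.03],[0,0,0],66],[[0,0,-0.04],[0,0,0],66],[[0,0,-0.02],[0,0,0],66],[[0,0,0],[0,0,0],70]]'; python3 go.py 454.6 368.6 160 454.6 368.6 58
```

```text
time_s: 8.4
position: [642.3, 134.1, 100.9]
ee_rot: [1.0, 0.007, 0.0, -0.0]
contact_force: [0.0, 0.2, 2.6]
finger_gap: 44.1
grasp_force: 42.4
time_s: 9.02
position: [642.1, 134.1, 100.6]
ee_rot: [1.0, 0.007, -0.0, 0.0]
contact_force: [0.1, -0.0, -0.2]
finger_gap: 66.0
grasp_force: 0.0
time_s: 9.65
position: [643.0, 134.2, 202.9]
ee_rot: [1.0, 0.007, 0.002, -0.0]
contact_force: [0.4, -0.1, -0.4]
finger_gap: 69.8
grasp_force: 0.0
t 9.65 pos [643.  134.2 202.9] F [ 0.4 -0.1 -0.4] gap 69.8 grip 0.0
turn left (frac of 360) tool: [-0.0001 -0.0006 -0.0001]
[454.6 368.6 160. ] tool mm (ideal yaw): [-184.9 -237.2   42.9]
[454.6 368.6  58. ] tool mm (ideal yaw): [  0.   0. 102.]
```

```bash
python3 -m handwheel '[[[-0.02,-0.025,0],[0,0,0],70],[[-0.03,-0.039,0],[0,0,0],70],[[-0.03,-0.039,0],[0,0,0],70],[[-0.03,-0.039,0],[0,0,0],70],[[-0.03,-0.039,0],[0,0,0],70],[[-0.03,-0.039,0],[0,0,0],70],[[-0.0149,-0.0172,0.02],[0,0,0],70],[[0,0,0.02],[0,0,0],70],[[0,0,0],[0,0,0],70]]'; python3 snap.py 4;  python3 cups.py 4 642.3 134.1 112 15 454 369 84 0 546 276.5 70 0; python3 go.py 454.6 368.6 160
```

```text
time_s: 10.78
position: [452.7, 368.1, 158.9]
ee_rot: [1.0, 0.007, -0.001, 0.001]
contact_force: [0.2, -0.3, 0.3]
finger_gap: 70.2
grasp_force: 0.0
[642.3, 134.1, 112.0, 15.0] ('top', array([663.2, 149.5]), 865) ('side', array([632.4, 157.3]), 1615)
[454.0, 369.0, 84.0, 0.0] ('top', array([428.4, 384.8]), 710) ('side', array([455., 368.]), 96)
[546.0, 276.5, 70.0, 0.0] ('top', array([545.8, 277.7]), 324) ('side', array([546.2, 275.3]), 90)
t 10.88 pos [454.  368.4 160.7] F [-0.3  0.3 -0.6] gap 70.4 grip 0.0
turn left (frac of 360) tool: [ 0.      0.0001 -0.0002]
[454.6 368.6 160. ] tool mm (ideal yaw): [ 0.6 -0.2  0.7]
```

```bash
python3 -m handwheel '[[[0.0006,-0.0002,0.02],[0,0,0],70],[[0,0,0.03],[0,0,0],70],[[0,0,0.03],[0,0,0],70],[[0,0,0.015],[0,0,0],70],[[0,0,0.0075],[0,0,0],70],[[0,0,0],[0,0,0],70],[[0,0,0],[0,0,0],42],[[0,0,0],[0,0,0],42],[[0,0,0],[0,0,0],42],[[0,0,0],[0,0,0],42]]'; python3 go.py 645.4 -33.7 150
```

```text
time_s: 12.12
position: [455.0, 369.3, 59.2]
ee_rot: [1.0, 0.007, 0.001, -0.0]
contact_force: [-2.3, -0.8, 6.3]
finger_gap: 44.5
grasp_force: 39.6
t 12.12 pos [455.  369.3  59.2] F [-2.3 -0.8  6.3] gap 44.5 grip 39.59941864013672
turn left (frac of 360) tool: [-0.0002 -0.0002 -0.0001]
[645.4 -33.7 150. ] tool mm (ideal yaw): [184.3 405.8 -90.8]
```

```bash
python3 -m handwheel '[[[0,0,-0.02],[0,0,0],42],[[0,0,-0.035],[0,0,0],42],[[0,0,-0.03],[0,0,0],42],[[0,0.02,-0.015],[0,0,0],42],[[0.003,0.04,0],[0,0,0],42],[[0.003,0.04,0],[0,0,0],42],[[0.003,0.04,0],[0,0,0],42],[[0.003,0.04,0],[0,0,0],42],[[0.003,0.04,0],[0,0,0],42],[[0.003,0.04,0],[0,0,0],42],[[0.02,0.03,0],[0,0,0],42],[[0.035,0.028,0],[0,0,0],42],[[0.035,0.028,0],[0,0,0],42],[[0.035,0.028,0],[0,0,0],42],[[0.025,0.02,0],[0,0,0],42],[[0.0163,0.0118,0.02],[0,0,0],42],[[0,0,0.025],[0,0,0],42],[[0,0,0],[0,0,0],42],[[0,0,0],[0,0,0],42]]'; python3 go.py 645.4 -33.7 104.2
```

```text
time_s: 14.5
position: [644.3, -34.6, 113.9]
ee_rot: [1.0, 0.007, 0.0, 0.0]
contact_force: [0.6, 0.4, -1.7]
finger_gap: 44.2
grasp_force: 41.8
t 14.5 pos [644.3 -34.6 113.9] F [ 0.6  0.4 -1.7] gap 44.2 grip 41.80028736591339
turn left (frac of 360) tool: [ 0.     -0.     -0.0002]
[645.4 -33.7 104.2] tool mm (ideal yaw): [ 1.1 -0.9  9.7]
```

```bash
python3 -m handwheel '[[[0.001,-0.0009,0.009],[0,0,0],42],[[0,0,0.006],[0,0,0],42],[[0,0,0.005],[0,0,0],42],[[0,0,0.004],[0,0,0],42],[[0,0,0],[0,0,0],42]]'; python3 go.py 645.4 -33.7 74.2
```

```text
time_s: 15.12
position: [645.3, -33.4, 88.7]
ee_rot: [1.0, 0.007, -0.0, -0.0]
contact_force: [-0.3, -1.4, -1.5]
finger_gap: 44.2
grasp_force: 41.8
t 15.12 pos [645.3 -33.4  88.7] F [-0.3 -1.4 -1.5] gap 44.2 grip 41.79991900920868
turn left (frac of 360) tool: [-0.      0.0001 -0.0001]
[645.4 -33.7  74.2] tool mm (ideal yaw): [ 0.1  0.3 14.5]
```

```bash
python3 -m handwheel '[[[0,0,0.005],[0,0,0],42],[[0,0,0.005],[0,0,0],42],[[0,0,0.003],[0,0,0],42],[[0,0,0.001],[0,0,0],42],[[0,0,0.0008],[0,0,0],42],[[0,0,0],[0,0,0],42]]'
```

```text
time_s: 15.88
position: [645.6, -33.4, 74.4]
ee_rot: [1.0, 0.007, 0.0, 0.0]
contact_force: [-0.7, 0.4, -2.1]
finger_gap: 44.1
grasp_force: 41.9
```

```bash
python3 -m handwheel '[[[0,0,0.0007],[0,0,0],42],[[0,0,0.0005],[0,0,0],42],[[0,0,0],[0,0,0],42]]'; python3 -m handwheel '[[[0,0,0],[0,0,0],50],[[0,0,0],[0,0,0],60],[[0,0,0],[0,0,0],66],[[0,0,0],[0,0,0],66],[[0,0,0],[0,0,0],66]]'; python3 -m handwheel '[[[0,0,-0.01],[0,0,0],66],[[0,0,-0.03],[0,0,0],66],[[0,0,-0.04],[0,0,0],66],[[0,0,-0.04],[0,0,0],66],[[0,0,0],[0,0,0],70],[[0,0,0],[0,0,0],70]]'; python3 snap.py 5; python3 cups.py 5 645.4 -33.7 84 15 642.3 134.1 112 15 546 276.5 70 0;python3 go.py 546.4 277 160
```

```text
time_s: 16.25
position: [645.7, -33.4, 74.2]
ee_rot: [1.0, 0.007, 0.001, 0.0]
contact_force: [-5.2, 1.5, 13.8]
finger_gap: 44.2
grasp_force: 43.5
time_s: 16.88
position: [645.4, -33.4, 73.0]
ee_rot: [1.0, 0.007, -0.0, -0.0]
contact_force: [-0.0, -0.5, -0.2]
finger_gap: 65.8
grasp_force: 0.0
time_s: 17.62
position: [645.2, -33.4, 193.2]
ee_rot: [1.0, 0.007, -0.0, -0.0]
contact_force: [-0.8, -0.1, -0.3]
finger_gap: 70.0
grasp_force: 0.0
[645.4, -33.7, 84.0, 15.0] ('top', array([639.5, -20.6]), 988) ('side', array([622.3,  -5.4]), 1536)
[642.3, 134.1, 112.0, 15.0] ('top', array([662.5, 149.4]), 1001) ('side', array([625.3, 157.6]), 1670)
[546.0, 276.5, 70.0, 0.0] ('top', array([542.8, 294. ]), 951) ('side', array([546.4, 275.7]), 89)
t 17.73 pos [644.9 -33.3 192.2] F [0.4 0.3 0. ] gap 69.9 grip 0.0
turn left (frac of 360) tool: [-0.      0.0002 -0.0001]
[546.4 277.  160. ] tool mm (ideal yaw): [ -93.8 -311.8   32.2]
```

```bash
python3 -m handwheel '[[[-0.01,-0.02,0],[0,0,0],70],[[-0.0115,-0.039,0],[0,0,0],70],[[-0.0115,-0.039,0],[0,0,0],70],[[-0.0115,-0.039,0],[0,0,0],70],[[-0.0115,-0.039,0],[0,0,0],70],[[-0.0115,-0.039,0],[0,0,0],70],[[-0.0115,-0.039,0],[0,0,0],70],[[-0.0115,-0.039,0.01],[0,0,0],70],[[-0.0033,-0.0185,0.022],[0,0,0],70],[[0,0,0],[0,0,0],70],[[0,0,0],[0,0,0],70]]'; python3 snap.py 6; python3 cups.py 6 546 276.5 70 0;python3 go.py 546.4 276.7 52
```

```text
time_s: 19.1
position: [547.0, 276.5, 161.3]
ee_rot: [1.0, 0.007, -0.0, 0.0]
contact_force: [-0.1, -0.0, -0.2]
finger_gap: 69.8
grasp_force: 0.0
[546.0, 276.5, 70.0, 0.0] ('top', array([524.9, 302.2]), 776) ('side', array([546.4, 275.7]), 110)
t 19.2 pos [547.7 276.2 161.7] F [ 0.1 -1.5  0.7] gap 69.9 grip 0.0
turn left (frac of 360) tool: [-0.     -0.0001 -0.0003]
[546.4 276.7  52. ] tool mm (ideal yaw): [ -1.3  -0.5 109.7]
```

```bash
python3 -m handwheel '[[[-0.0008,-0.0003,0.02],[0,0,0],70],[[0,0,0.03],[0,0,0],70],[[0,0,0.03],[0,0,0],70],[[0,0,0.02],[0,0,0],70],[[0,0,0.009],[0,0,0],70],[[0,0,0],[0,0,0],70],[[0,0,0],[0,0,0],42],[[0,0,0],[0,0,0],42],[[0,0,0],[0,0,0],42],[[0,0,0],[0,0,0],42]]'; python3 go.py 646.7 -117.7 120
```

```text
time_s: 20.45
position: [547.2, 277.2, 53.4]
ee_rot: [1.0, 0.007, 0.001, -0.0]
contact_force: [-0.3, -1.7, 8.5]
finger_gap: 43.1
grasp_force: 39.4
t 20.45 pos [547.2 277.2  53.4] F [-0.3 -1.7  8.5] gap 43.1 grip 39.39155459403992
turn left (frac of 360) tool: [-0.0001 -0.0003 -0.0001]
[ 646.7 -117.7  120. ] tool mm (ideal yaw): [ 93.5 396.3 -66.6]
```

```bash
python3 -m handwheel '[[[0,0,-0.02],[0,0,0],42],[[0,0,-0.035],[0,0,0],42],[[-0.003,0.015,-0.035],[0,0,0],42],[[-0.0048,0.036,-0.01],[0,0,0],42],[[-0.0048,0.04,0],[0,0,0],42],[[-0.0048,0.04,0],[0,0,0],42],[[-0.0048,0.04,0],[0,0,0],42],[[-0.0048,0.04,0],[0,0,0],42],[[-0.0048,0.04,0],[0,0,0],42],[[-0.0048,0.04,0],[0,0,0],42],[[-0.0048,0.04,0],[0,0,0],42],[[-0.0048,0.04,0],[0,0,0],42],[[0.01,0.025,0],[0,0,0],42],[[0.03,0.01,0],[0,0,0],42],[[0.035,0.0081,0],[0,0,0],42],[[0.035,0.004,0],[0,0,0],42],[[0.02,0,0.02],[0,0,0],42],[[0.0049,0,0.02],[0,0,0],42],[[0,0,0],[0,0,0],42],[[0,0,0],[0,0,0],42]]'; python3 go.py 646.5 -117.6 98
```

```text
time_s: 22.95
position: [640.5, -139.8, 112.7]
ee_rot: [1.0, 0.007, -0.0, 0.0]
contact_force: [-0.4, -0.7, -1.4]
finger_gap: 42.7
grasp_force: 41.0
t 22.95 pos [ 640.5 -139.8  112.7] F [-0.4 -0.7 -1.4] gap 42.7 grip 40.98958969116211
turn left (frac of 360) tool: [ 0.      0.     -0.0002]
[ 646.5 -117.6   98. ] tool mm (ideal yaw): [  6.3 -22.1  14.7]
```

```bash
python3 -m handwheel '[[[0.0063,-0.0221,0],[0,0,0],42],[[0,0,0.01],[0,0,0],42],[[0,0,0],[0,0,0],42],[[0,0,0],[0,0,0],42]]'; python3 go.py 646.5 -117.6 83; python3 snap.py 7; python3 - <<'E'
from h import *
z=get_obs()["position"]; b=z[2]-53.4; print("bottom",b)
q=np.vstack([proj("side",r) for r in cuppts(z[0],z[1],70,b)[:2]]); print(q.min(0),q.max(0))
im=cv2.imread("pics/side7.png"); x0,y0=230,150
cv2.imwrite("pics/v7.png",cv2.resize(im[y0:y0+100,x0:x0+110],None,fx=5,fy=5,interpolation=2))
E
```

```text
time_s: 23.45
position: [647.0, -117.8, 102.2]
ee_rot: [1.0, 0.007, -0.0, 0.0]
contact_force: [0.7, -0.6, -1.5]
finger_gap: 43.1
grasp_force: 41.0
t 23.45 pos [ 647.  -117.8  102.2] F [ 0.7 -0.6 -1.5] gap 43.1 grip 41.03914797306061
turn left (frac of 360) tool: [ 0.      0.     -0.0002]
[ 646.5 -117.6   83. ] tool mm (ideal yaw): [-0.5 -0.2 19.2]
bottom 48.91031834711132
[267.21654795 172.99438428] [289.44107541 191.23844473]
```

View pics/v7.png

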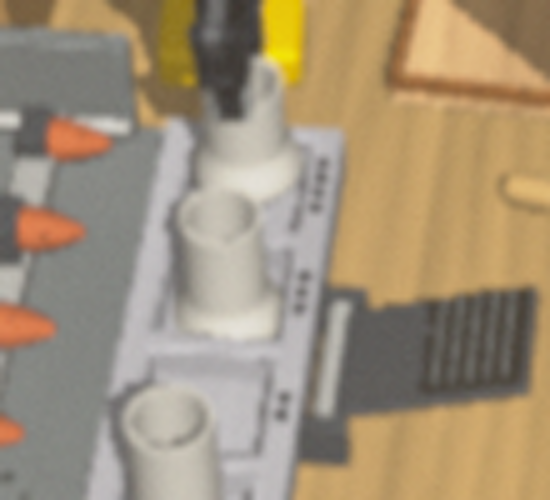

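Cups 1 and 3 stand in pockets 1 and 3, and pocket 2 is empty. Cup4 hangs over pocket 4, with its foot at crop (250,180). Lowering it.

```bash
python3 -m handwheel '[[[0.0005,0,0.006],[0,0,0],42],[[0,0,0.006],[0,0,0],42],[[0,0,0.005],[0,0,0],42],[[0,0,0.004],[0,0,0],42],[[0,0,0],[0,0,0],42]]'; python3 go.py 646.5 -117.6 68.4
```

```text
time_s: 24.18
position: [647.3, -117.5, 80.6]
ee_rot: [1.0, 0.007, -0.0, -0.0]
contact_force: [0.2, -0.2, -1.9]
finger_gap: 43.0
grasp_force: 41.0
t 24.18 pos [ 647.3 -117.5   80.6] F [ 0.2 -0.2 -1.9] gap 43.0 grip 41.0380482673645
turn left (frac of 360) tool: [-0.      0.0001 -0.0001]
[ 646.5 -117.6   68.4] tool mm (ideal yaw): [-0.8  0.1 12.2]
```

```bash
python3 -m handwheel '[[[0,0,0.005],[0,0,0],42],[[0,0,0.004],[0,0,0],42],[[0,0,0.002],[0,0,0],42],[[0,0,0.0008],[0,0,0],42],[[0,0,0.0006],[0,0,0],42],[[0,0,0],[0,0,0],42]]'
```

```text
time_s: 24.92
position: [647.6, -117.6, 68.8]
ee_rot: [1.0, 0.007, 0.0, 0.0]
contact_force: [-0.2, -0.2, -0.8]
finger_gap: 43.2
grasp_force: 41.1
```

```bash
python3 -m handwheel '[[[0,0,0.0005],[0,0,0],42],[[0,0,0],[0,0,0],50],[[0,0,0],[0,0,0],60],[[0,0,0],[0,0,0],66],[[0,0,0],[0,0,0],66],[[0,0,0],[0,0,0],66]]'; python3 -m handwheel '[[[0,0,-0.01],[0,0,0],66],[[0,0,-0.03],[0,0,0],66],[[0,0,-0.035],[0,0,0],66],[[-0.01,0,-0.025],[0,0,0],66],[[-0.035,-0.02,0],[0,0,0],0],[[-0.035,-0.03,0],[0,0,0],0],[[-0.035,-0.03,0],[0,0,0],0],[[0,0,0],[0,0,0],0]]' ; python3 snap.py 8
python3 - <<'E'
from h import *
print(unproj("top",[(343.5,223)],60),unproj("side",[(326.6,217.6)],60))
a=cv2.imread("pics/side8.png");x0,y0=220,150
a=cv2.resize(a[y0:y0+130,x0:x0+135],None,fx=4,fy=4,interpolation=2)
t=cv2.imread("pics/top0.png")[190:245,320:370]; t=cv2.resize(t,(250,275),interpolation=2)
o=np.zeros((520,790,3),np.uint8);o[:,:540]=a;o[:275,540:]=t;cv2.imwrite("pics/v8.png",o)
E
python3 go.py
```

```text
time_s: 25.68
position: [647.5, -117.6, 68.2]
ee_rot: [1.0, 0.007, -0.0, -0.0]
contact_force: [-0.7, 0.2, -0.6]
finger_gap: 66.0
grasp_force: 0.0
time_s: 26.68
position: [529.0, -37.5, 169.0]
ee_rot: [1.0, 0.008, -0.001, -0.0]
contact_force: [0.7, -1.1, 0.2]
finger_gap: 0.2
grasp_force: 0.0
[[497.56578996   3.06129763  60.        ]] [[493.26926545   7.64634319  60.        ]]
t 26.77 pos [531.9 -39.2 169. ] F [0.2 0.7 0.1] gap 0.4 grip 0.0
turn left (frac of 360) tool: [ 0.0001 -0.0002 -0.0001]
```

View pics/v8.png

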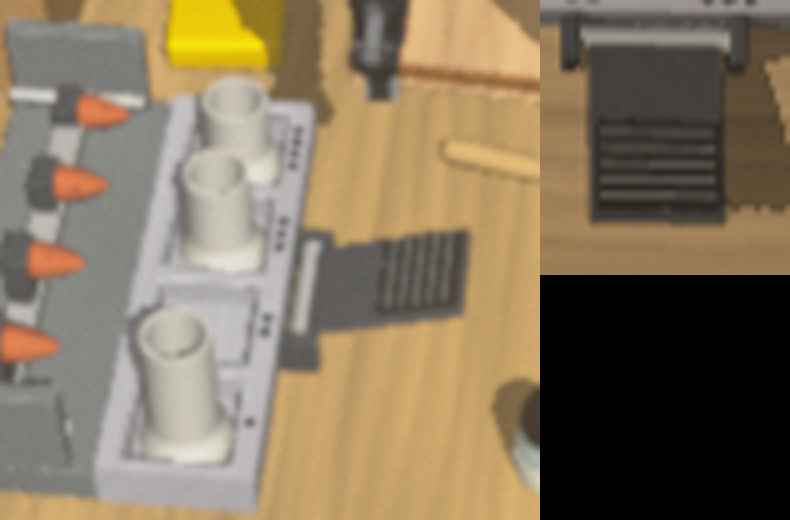

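All three cups stand seated in pockets 1, 3 and 4. The tread's ribs are centred at top (343.6,222) and side (326,217.5), which is about (496, 6). Pressing next.

```bash
python3 -m handwheel '[[[-0.017,-0.0225,0.02],[0,0,0],0],[[-0.0172,-0.0233,0.03],[0,0,0],0],[[0,0,0.03],[0,0,0],0],[[0,0,0],[0,0,0],0],[[0,0,0],[0,0,0],0]]' ; python3 go.py 497 7 55; python3 -m handwheel '[[[0,0,0.006],[0,0,0],0],[[0,0,0.006],[0,0,0],0],[[0,0,0.006],[0,0,0],0],[[0,0,0],[0,0,0],0]]'
```

```text
time_s: 27.4
position: [497.8, 5.6, 89.0]
ee_rot: [1.0, 0.007, 0.001, 0.0]
contact_force: [-0.7, 0.4, -0.4]
finger_gap: -0.1
grasp_force: 0.0
t 27.4 pos [497.8   5.6  89. ] F [-0.7  0.4 -0.4] gap -0.1 grip 0.0
turn left (frac of 360) tool: [ 0.     -0.0002 -0.0002]
[497.   7.  55.] tool mm (ideal yaw): [-0.8 -1.5 34. ]
time_s: 27.9
position: [496.3, 6.1, 69.7]
ee_rot: [1.0, 0.007, -0.0, -0.0]
contact_force: [-0.6, -0.6, 0.1]
finger_gap: -0.1
grasp_force: 0.0
```

```bash
python3 -m handwheel '[[[0,0,0.004],[0,0,0],0],[[0,0,0],[0,0,0],0]]';python3 -m handwheel '[[[0,0,0.004],[0,0,0],0],[[0,0,0],[0,0,0],0]]'; python3 snap.py 9; python3 - <<'E'
from h import *
a=cv2.imread("pics/side9.png");x0,y0=280,140
cv2.imwrite("pics/v9.png",cv2.resize(a[y0:y0+120,x0:x0+120],None,fx=4.5,fy=4.5,interpolation=2))
E
```

```text
time_s: 28.15
position: [496.5, 6.1, 66.0]
ee_rot: [1.0, 0.007, -0.0, -0.0]
contact_force: [0.1, -0.5, 0.6]
finger_gap: 0.1
grasp_force: 0.0
time_s: 28.4
position: [496.5, 6.1, 61.9]
ee_rot: [1.0, 0.007, -0.0, -0.0]
contact_force: [0.7, -0.5, -0.5]
finger_gap: -0.1
grasp_force: 0.0
```

View pics/v9.png

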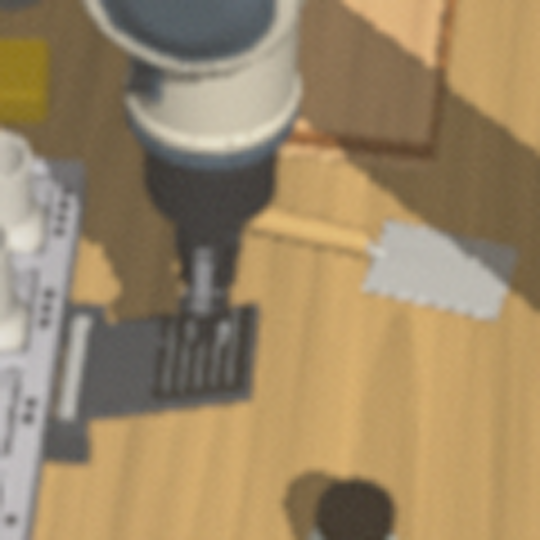

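```bash
python3 - <<'E'
from h import *
for z in (30,40,50,60): print(z,unproj("top",[(343.6,222)],z)[0,:2].round(1),unproj("side",[(325.6,217.6)],z)[0,:2].round(1))
for z in (43,52): print("tip",z,proj("side",[(496.5,6.1,z)]))
E
```

```text
30 [506.6   1.1] [498.4 -17.8]
40 [504.5   1.7] [497.6  -9.2]
50 [502.5   2.3] [496.8  -0.6]
60 [500.4   2.8] [496.    7.9]
tip 43 [[325.43727954 221.0947362 ]]
tip 52 [[325.4638873  218.97631985]]
```

```bash
python3 - <<'E'
from h import *
for z in (150,160,169): print("tip",z,proj("side",[(531.9,-39.2,z)]))
E
python3 -m handwheel '[[[0,0,0.004],[0,0,0],0],[[0,0,0],[0,0,0],0]]'
```

```text
tip 150 [[314.37181761 181.25728363]]
tip 160 [[314.3465793  178.62161854]]
tip 169 [[314.32366011 176.22683208]]
time_s: 28.75
position: [496.4, 6.1, 57.9]
ee_rot: [1.0, 0.007, -0.0, -0.0]
contact_force: [-0.2, -0.5, 0.1]
finger_gap: -0.0
grasp_force: 0.0
```

```bash
python3 snap.py 10; python3 - <<'E'
from h import *
a=cv2.imread("pics/side8.png").astype(int);b=cv2.imread("pics/side10.png").astype(int)
d=np.abs(a-b).max(2)
for y in range(196,234): print(y,' '.join(f"{v:3d}" for v in d[y,312:342]))
print(proj("side",[(496.4,6.1,z) for z in (39,58,112)]).round(1).tolist())
s=cv2.resize(np.uint8(b[180:245,295:355]),None,fx=9,fy=9,interpolation=cv2.INTER_CUBIC)
cv2.imwrite("pics/v10.png",cv2.convertScaleAbs(s,alpha=1.8,beta=10))
E
```

```text
196  82  82  78  74  71  75  89 115 131 135 123 100  84  87 107 122 129 133 134 131 111  58  15   4   1   3   4   1   3   1
197  85  84  80  72  73  74  83 106 131 134 122  95  72  78  95 118 128 138 139 127  96  46  10   2   3   4   4   4   2   3
198  83  79  79  74  71  75  78  97 125 133 123  93  73  75  92 116 132 134 139 124  82  33   7   3   4   3   3   3   1   3
199  84  81  80  70  71  74  76  96 125 137 122  89  59  65  84 115 134 138 136 119  75  24   4   2   2   3   3   6   6   5
200  82  80  75  72  74  72  76  96 130 138 120  80  53  54  77 111 136 142 138 121  70  23   6   1   4   2   2   3   4   4
201  83  80  78  70  72  76  78  97 127 138 118  77  51  52  72 109 135 142 137 113  60  17   2   2   3   3   3   5   7   4
202  81  81  73  72  72  74  78  94 125 137 120  79  52  50  76 115 137 139 138 107  50   8   1   2   3   2   2   4   2   4
203  81  77  75  67  71  75  76  88 111 124 119  76  54  55  77 113 134 137 131  93  44   7   1   3   2   1   3   4   1   3
204  79  78  74  69  73  73  80  82  92  98 106  78  58  56  74 111 128 129 111  62  22   7   5   1   5   4 
[... 2960 characters left out ...]
  3   2   4   0   4   2   2   2
229   1   1   1   5   2   3   4   4   2   4   4   3   2   1   4   2   1   3   3   2   3   2   1   1   4   2   2   3   4   2
230   1   3   4   2   1   6   3   1   4   2   2   1   4   2   1   3   1   2   3   1   2   3   3   5   3   2   2   2   4   3
231   5   3   5   3   3   3   2   1   2   2   2   3   1   2   2   4   1   1   2   4   3   3   2   2   0   5   4   3   3   5
232   2   1   4   2   2   3   2   2   2   3   5   3   1   2   5   3   3   2   1   4   1   2   3   1   3   3   4   1   4   2
233   2   4   1   3   2   2   6   4   3   1   2   2   2   4   3   2   2   2   4   3   3   1   3   1   3   3   3   2   2   4
[[325.5, 222.0], [325.5, 217.6], [325.7, 204.4]]
```

View pics/v10.png

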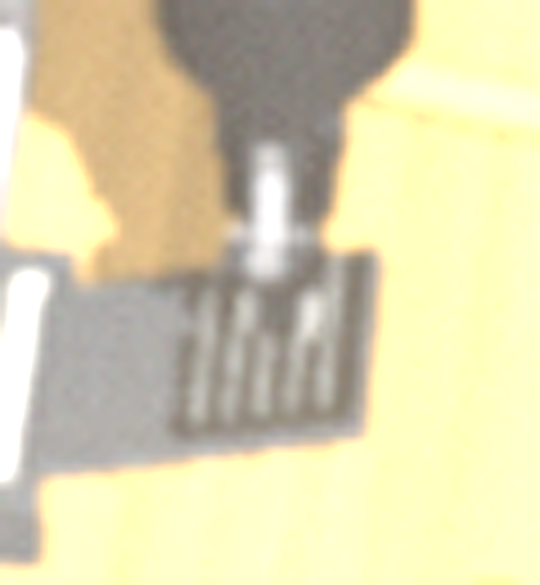

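The pixel difference puts the closed fingertips at about row 217, just above the ribs, so contact hasn't been made yet. Going on down under force watch.

```bash
python3 -m handwheel '[[[0,0,0.004],[0,0,0],0],[[0,0,0],[0,0,0],0]]' | sed -n '2p;4p'; python3 -m handwheel '[[[0,0,0.004],[0,0,0],0],[[0,0,0],[0,0,0],0]]'| sed -n '2p;4p'; python3 -m handwheel '[[[0,0,0.003],[0,0,0],0],[[0,0,0],[0,0,0],0]]'| sed -n '2p;4p'
```

```text
position: [496.4, 6.1, 53.9]
contact_force: [-0.5, -0.3, -0.2]
position: [496.4, 6.1, 49.9]
contact_force: [0.2, 0.3, 0.2]
position: [496.6, 6.1, 47.1]
contact_force: [0.6, -0.1, 2.6]
```

```bash
python3 -m handwheel '[[[0,0,0.004],[0,0,0],0],[[0,0,0],[0,0,0],0]]'| sed -n '2p;4p';python3 -m handwheel '[[[0,0,0.004],[0,0,0],0],[[0,0,0],[0,0,0],0]]'| sed -n '2p;4p'; python3 snap.py 11; python3 - <<'E'
from h import *
b=cv2.imread("pics/side11.png"); a=cv2.imread("pics/side8.png")
s=np.hstack([cv2.resize(i[180:245,275:355],None,fx=5,fy=5,interpolation=cv2.INTER_CUBIC) for i in (a,b)])
cv2.imwrite("pics/v11.png",cv2.convertScaleAbs(s,alpha=1.8,beta=10))
E
```

```text
position: [496.5, 6.1, 43.0]
contact_force: [-0.7, -0.4, 2.8]
position: [496.4, 6.1, 39.1]
contact_force: [-2.7, 0.1, 5.2]
```

View pics/v11.png

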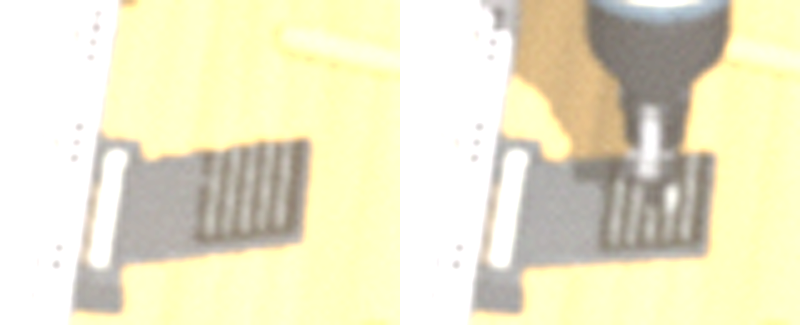

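The treadle is moving down: its free end has dropped about 2–3 px under the tips. Pressing on to the stop.

```bash
python3 -m handwheel '[[[0,0,0.005],[0,0,0],0],[[0,0,0.005],[0,0,0],0],[[0,0,0],[0,0,0],0]]'| sed -n '2p;4p'; python3 -m handwheel '[[[0,0,0.004],[0,0,0],0],[[0,0,0],[0,0,0],0]]'| sed -n '2p;4p'; python3 -m handwheel '[[[0,0,0.003],[0,0,0],0],[[0,0,0],[0,0,0],0]]'| sed -n '2p;4p'
```

```text
position: [496.0, 6.2, 29.0]
contact_force: [-3.5, 0.2, 7.4]
position: [495.8, 6.1, 25.1]
contact_force: [-5.2, -0.5, 8.1]
position: [495.6, 6.2, 22.2]
contact_force: [-6.7, -0.9, 8.8]
```

```bash
python3 -m handwheel '[[[0,0,0.002],[0,0,0],0],[[0,0,0],[0,0,0],0]]'| sed -n '2p;4p'; python3 -m handwheel '[[[0,0,0.001],[0,0,0],0],[[0,0,0.001],[0,0,0],0],[[0,0,0],[0,0,0],0]]'| sed -n '2p;4p'
```

```text
position: [495.4, 6.2, 20.2]
contact_force: [-7.6, -0.7, 10.7]
position: [495.3, 6.2, 18.6]
contact_force: [-10.2, -0.1, 19.2]
```

The force has jumped to 19 N, so the treadle is on its stop. Holding there a second, then releasing.

```bash
python3 -m handwheel '[[[0,0,0.001],[0,0,0],0],[[0,0,0],[0,0,0],0],[[0,0,0],[0,0,0],0],[[0,0,0],[0,0,0],0],[[0,0,0],[0,0,0],0],[[0,0,0],[0,0,0],0],[[0,0,0],[0,0,0],0],[[0,0,0],[0,0,0],0],[[0,0,0],[0,0,0],0],[[0,0,0],[0,0,0],0]]'| sed -n '2p;4p'; python3 snap.py 12; python3 -m handwheel '[[[0,0,-0.005],[0,0,0],0],[[0,0,-0.01],[0,0,0],0],[[0,0,-0.015],[0,0,0],0],[[0,0,-0.02],[0,0,0],0],[[0,0,-0.03],[0,0,0],0],[[0,0,-0.04],[0,0,0],0],[[0,0,-0.03],[0,0,0],70],[[0,0,0],[0,0,0],70]]'; python3 - <<'E'
from h import *
b=cv2.imread("pics/side12.png"); a=cv2.imread("pics/side8.png")
s=np.hstack([cv2.resize(i[145:275,220:345],None,fx=3.2,fy=3.2,interpolation=cv2.INTER_CUBIC) for i in (a,b)])
cv2.imwrite("pics/v12.png",s)
E
python3 go.py 642.3 134.2 180 643 134.2 101
```

```text
position: [495.3, 6.1, 18.1]
contact_force: [-12.4, -0.6, 34.8]
time_s: 34.05
position: [497.7, 6.0, 169.6]
ee_rot: [1.0, 0.007, 0.002, 0.0]
contact_force: [0.2, 0.4, -0.8]
finger_gap: 36.2
grasp_force: 0.0
t 34.05 pos [497.7   6.  169.6] F [ 0.2  0.4 -0.8] gap 36.2 grip 0.0
turn left (frac of 360) tool: [ 0.0001 -0.0007 -0.0001]
[642.3 134.2 180. ] tool mm (ideal yaw): [ 146.5 -126.   -10.4]
[643.  134.2 101. ] tool mm (ideal yaw): [ 0.7  0.  79. ]
```

View pics/v12.png

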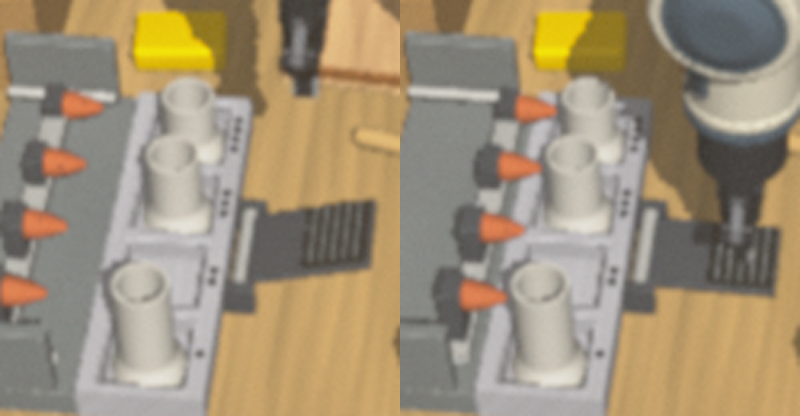

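Side by side, the pressed picture shows the treadle flat and the orange pads against the cups at (555,107), (540,167) and (505,297), with all cups still seated. That was the 14th picture, so from here I check numerically. Unloading cup1 first.

```bash
python3 -m handwheel '[[[0.015,-0.01,-0.01],[0,0,0],68],[[0.035,-0.03,0],[0,0,0],68],[[0.035,-0.03,0],[0,0,0],68],[[0.035,-0.03,0],[0,0,0],68],[[0.0265,-0.026,0],[0,0,0],68],[[0,0,0],[0,0,0],68],[[0,0,0],[0,0,0],68]]' | sed -n '2p;5p'; python3 go.py 642.3 134.2 101
```

```text
position: [640.4, 133.8, 176.4]
finger_gap: 67.9
t 34.92 pos [640.4 133.8 176.4] F [-0.   0.5  0.5] gap 67.9 grip 0.0
turn left (frac of 360) tool: [ 0.0001  0.0003 -0.0001]
[642.3 134.2 101. ] tool mm (ideal yaw): [ 1.9 -0.3 75.4]
```

```bash
python3 -m handwheel '[[[0.001,-0.0003,0.02],[0,0,0],68],[[0,0,0.03],[0,0,0],68],[[0,0,0.02],[0,0,0],68],[[0,0,0.0055],[0,0,0],68],[[0,0,0],[0,0,0],68],[[0,0,0],[0,0,0],42],[[0,0,0],[0,0,0],42],[[0,0,0],[0,0,0],42],[[0,0,0],[0,0,0],42]]' | sed -n '2p;4,6p'; python3 -m handwheel '[[[0,0,-0.01],[0,0,0],42],[[0,0,-0.02],[0,0,0],42],[[0,0,-0.03],[0,0,0],42],[[-0.01,0,-0.03],[0,0,0],42],[[-0.035,0,-0.01],[0,0,0],42],[[-0.035,0.02,0],[0,0,0],42],[[-0.03,0.04,0],[0,0,0],42],[[-0.02,0.04,0],[0,0,0],42],[[0,0.04,0],[0,0,0],42],[[0,0.04,0],[0,0,0],42],[[0,0.04,0],[0,0,0],42],[[0,0.04,0],[0,0,0],42],[[0,0.04,0],[0,0,0],42],[[0,0.04,0],[0,0,0],42],[[0,0.04,0],[0,0,0],42],[[0,0.04,0],[0,0,0],42],[[0,0.04,0],[0,0,0],42],[[0,0,0],[0,0,0],42]]'; python3 go.py 505 -370 100
```

```text
position: [642.9, 134.6, 103.0]
contact_force: [-1.6, 0.0, 6.4]
finger_gap: 43.8
grasp_force: 40.1
time_s: 38.3
position: [518.7, -329.9, 202.3]
ee_rot: [1.0, 0.006, 0.0, 0.001]
contact_force: [-0.9, 0.7, -1.6]
finger_gap: 44.2
grasp_force: 41.5
t 38.3 pos [ 518.7 -329.9  202.3] F [-0.9  0.7 -1.6] gap 44.2 grip 41.47943079471588
turn left (frac of 360) tool: [ 0.0002 -0.0001 -0.0006]
[ 505. -370.  100.] tool mm (ideal yaw): [-14.3  39.8 102.3]
```

```bash
python3 - <<'E'
from h import *
p=unproj("top",[(424,202.9),(497.8,208),(420.4,273)],22);print(p.round(1)); print("centre",(p[1]+p[2])/2, np.linalg.norm(p[1]-p[0]),np.linalg.norm(p[2]-p[0]))
E
python3 -m handwheel '[[[-0.0143,0.0398,0],[0,0,0],42],[[0,0,0.03],[0,0,0],42],[[0,0,0.035],[0,0,0],42],[[0,0,0.02],[0,0,0],42],[[0,0,0.01],[0,0,0],42],[[0,0,0],[0,0,0],42],[[0,0,0],[0,0,0],42]]' | sed -n '2p;4,6p'
```

```text
[[ 572.3 -230.3   22. ]
 [ 565.3 -449.4   22. ]
 [ 369.  -219.4   22. ]]
centre [ 467.15818007 -334.39064524   22.        ] 219.18479272933013 203.54408607873395
position: [505.6, -367.5, 107.8]
contact_force: [-0.0, 0.1, -1.4]
finger_gap: 44.4
grasp_force: 41.7
```

```bash
python3 -m handwheel '[[[0,0,0.004],[0,0,0],42],[[0,0,0.003],[0,0,0],42],[[0,0,0.001],[0,0,0],42],[[0,0,0],[0,0,0],42]]' | sed -n '2p;4p';python3 -m handwheel '[[[0,0,0.001],[0,0,0],42],[[0,0,0],[0,0,0],42]]' | sed -n '2p;4p'; python3 -m handwheel '[[[0,0,0.001],[0,0,0],42],[[0,0,0],[0,0,0],42]]' | sed -n '2p;4p'
```

```text
position: [505.0, -367.3, 98.6]
contact_force: [-0.3, -0.2, -1.4]
position: [505.2, -367.4, 98.1]
contact_force: [-0.1, 1.6, 4.0]
position: [505.4, -367.5, 98.0]
contact_force: [-1.6, 4.9, 18.5]
```

```bash
python3 -m handwheel '[[[0,0,-0.001],[0,0,0],42],[[0,0,0],[0,0,0],50],[[0,0,0],[0,0,0],60],[[0,0,0],[0,0,0],66],[[0,0,0],[0,0,0],66],[[0,0,-0.02],[0,0,0],66],[[0,0,-0.03],[0,0,0],66],[[0,0,-0.04],[0,0,0],66],[[0,0,-0.015],[0,0,0],68]]' | sed -n '2p;4,6p'; python3 go.py 645.4 -33.4 180
```

```text
position: [505.7, -367.9, 205.0]
contact_force: [0.7, 0.3, -0.7]
finger_gap: 68.2
grasp_force: 0.0
t 41.3 pos [ 505.7 -367.9  205. ] F [ 0.7  0.3 -0.7] gap 68.2 grip 0.0
turn left (frac of 360) tool: [ 0.0003 -0.0004 -0.0001]
[645.4 -33.4 180. ] tool mm (ideal yaw): [ 144.7 -332.4   25. ]
```

```bash
python3 -m handwheel '[[[0.01,-0.02,0],[0,0,0],68],[[0.016,-0.04,0],[0,0,0],68],[[0.016,-0.04,0],[0,0,0],68],[[0.016,-0.04,0],[0,0,0],68],[[0.016,-0.04,0],[0,0,0],68],[[0.016,-0.04,0],[0,0,0],68],[[0.016,-0.04,0],[0,0,0],68],[[0.016,-0.04,0],[0,0,0],68],[[0.016,-0.028,0],[0,0,0],68],[[0,0,0],[0,0,0],68],[[0,0,0],[0,0,0],68]]' | sed -n '2p;4,6p';  python3 snap.py 13; python3 cups.py 13 505 -367 112 10; python3 go.py 645.4 -33.4 73.5
```

```text
position: [637.7, -37.0, 201.6]
contact_force: [0.2, -0.2, 0.4]
finger_gap: 67.8
grasp_force: 0.0
[505.0, -367.0, 112.0, 10.0] ('top', array([ 504.5, -366.5]), 432) ('side', array([ 504.3, -367.5]), 97)
t 42.77 pos [637.8 -37.8 202.2] F [-0.1  0.1  0.2] gap 68.3 grip 0.0
turn left (frac of 360) tool: [-0.      0.0002 -0.0002]
[645.4 -33.4  73.5] tool mm (ideal yaw): [  7.7  -4.3 128.7]
```

Cup1 stands in the tray at (504.4, -367). Now cup3.

```bash
python3 -m handwheel '[[[0.0067,-0.0043,0.01],[0,0,0],68],[[0,0,0.03],[0,0,0],68],[[0,0,0.035],[0,0,0],68],[[0,0,0.03],[0,0,0],68],[[0,0,0.015],[0,0,0],68],[[0,0,0.008],[0,0,0],68],[[0,0,0],[0,0,0],68],[[0,0,0],[0,0,0],42],[[0,0,0],[0,0,0],42],[[0,0,0],[0,0,0],42],[[0,0,0],[0,0,0],42]]' | sed -n '2p;4,6p'; python3 -m handwheel '[[[0,0,-0.01],[0,0,0],42],[[0,0,-0.02],[0,0,0],42],[[0,0,-0.035],[0,0,0],42],[[-0.01,0,-0.035],[0,0,0],42],[[-0.035,0,-0.01],[0,0,0],42],[[-0.035,0.02,0],[0,0,0],42],[[-0.035,0.03,0],[0,0,0],42],[[-0.035,0.035,0],[0,0,0],42],[[-0.03,0.04,0],[0,0,0],42],[[-0.02,0.04,0],[0,0,0],42],[[-0.02,0.04,0],[0,0,0],42],[[-0.02,0.04,0],[0,0,0],42],[[0,0.04,0],[0,0,0],42],[[0,0.04,0],[0,0,0],42],[[0,0,0],[0,0,0],42]]'| sed -n '2p;4,6p'; python3 go.py 418 -367 75
```

```text
position: [645.7, -33.2, 76.0]
contact_force: [-2.1, -1.0, 6.1]
finger_gap: 44.3
grasp_force: 39.9
position: [409.7, -364.1, 185.4]
contact_force: [-0.8, 0.9, -1.9]
finger_gap: 43.6
grasp_force: 41.5
t 46.02 pos [ 409.7 -364.1  185.4] F [-0.8  0.9 -1.9] gap 43.6 grip 41.54338359832764
turn left (frac of 360) tool: [ 0.0003 -0.0002 -0.0005]
[ 418. -367.   75.] tool mm (ideal yaw): [  8.2   3.  110.4]
```

```bash
python3 -m handwheel '[[[0.0085,0.003,0.01],[0,0,0],42],[[0,0,0.03],[0,0,0],42],[[0,0,0.035],[0,0,0],42],[[0,0,0.02],[0,0,0],42],[[0,0,0.01],[0,0,0],42],[[0,0,0.005],[0,0,0],42],[[0,0,0.002],[0,0,0],42],[[0,0,0],[0,0,0],42]]' | sed -n '2p;4p';python3 -m handwheel '[[[0,0,0.001],[0,0,0],42],[[0,0,0],[0,0,0],42]]' | sed -n '2p;4p'
```

```text
position: [418.4, -364.4, 73.1]
contact_force: [-0.0, 0.2, -1.9]
position: [418.2, -364.3, 71.9]
contact_force: [0.7, 0.7, -2.4]
```

```bash
python3 -m handwheel '[[[0,0,0.001],[0,0,0],42],[[0,0,0],[0,0,0],42]]' | sed -n '2p;4p';python3 -m handwheel '[[[0,0,0.0006],[0,0,0],42],[[0,0,0],[0,0,0],42]]' | sed -n '2p;4p'
```

```text
position: [418.2, -364.4, 71.0]
contact_force: [-1.6, 0.6, 3.6]
position: [418.3, -364.4, 70.9]
contact_force: [-3.9, 1.7, 15.9]
```

```bash
python3 -m handwheel '[[[0,0,-0.0006],[0,0,0],42],[[0,0,0],[0,0,0],50],[[0,0,0],[0,0,0],60],[[0,0,0],[0,0,0],66],[[0,0,0],[0,0,0],66],[[0,0,-0.02],[0,0,0],66],[[0,0,-0.03],[0,0,0],66],[[0,0,-0.04],[0,0,0],66],[[0,0,-0.03],[0,0,0],68],[[0,0,0],[0,0,0],68]]' | sed -n '2p;4,6p'; python3 go.py 647.3 -117.6 180
```

```text
position: [419.0, -365.1, 192.8]
contact_force: [-0.4, -0.4, -0.2]
finger_gap: 68.0
grasp_force: 0.0
t 49.02 pos [ 419.  -365.1  192.8] F [-0.4 -0.4 -0.2] gap 68.0 grip 0.0
turn left (frac of 360) tool: [ 0.0005 -0.0004 -0.0001]
[ 647.3 -117.6  180. ] tool mm (ideal yaw): [ 232.  -244.    12.8]
```

```bash
python3 -m handwheel '[[[0.02,-0.02,0],[0,0,0],68],[[0.035,-0.038,0],[0,0,0],68],[[0.035,-0.038,0],[0,0,0],68],[[0.035,-0.038,0],[0,0,0],68],[[0.035,-0.038,0],[0,0,0],68],[[0.035,-0.038,0],[0,0,0],68],[[0.032,-0.033,0],[0,0,0],68],[[0,0,0],[0,0,0],68],[[0,0,0],[0,0,0],68]]' | sed -n '2p;4,6p';  python3 snap.py 14; python3 cups.py 14 505 -367 112 10 418 -364.4 84 10; python3 go.py 647 -117.6 69
```

```text
position: [641.1, -118.1, 189.7]
contact_force: [-0.1, -0.4, -0.6]
finger_gap: 68.2
grasp_force: 0.0
[505.0, -367.0, 112.0, 10.0] ('top', array([ 505. , -366.4]), 455) ('side', array([ 503.9, -367.3]), 103)
[418.0, -364.4, 84.0, 10.0] ('top', array([ 418. , -364.5]), 182) ('side', array([ 417.1, -365.8]), 97)
t 50.25 pos [ 640.9 -118.9  190.2] F [-0.7  0.1  0.6] gap 67.9 grip 0.0
turn left (frac of 360) tool: [-0.      0.0002 -0.0003]
[ 647.  -117.6   69. ] tool mm (ideal yaw): [  6.1  -1.2 121.2]
```

```bash
python3 -m handwheel '[[[0.0055,-0.0012,0.01],[0,0,0],68],[[0,0,0.03],[0,0,0],68],[[0,0,0.035],[0,0,0],68],[[0,0,0.025],[0,0,0],68],[[0,0,0.015],[0,0,0],68],[[0,0,0.0055],[0,0,0],68],[[0,0,0],[0,0,0],68],[[0,0,0],[0,0,0],42],[[0,0,0],[0,0,0],42],[[0,0,0],[0,0,0],42],[[0,0,0],[0,0,0],42]]' | sed -n '2p;4,6p'; python3 -m handwheel '[[[0,0,-0.01],[0,0,0],42],[[0,0,-0.02],[0,0,0],42],[[0,0,-0.035],[0,0,0],42],[[-0.01,0,-0.035],[0,0,0],42],[[-0.035,0,-0.01],[0,0,0],42],[[-0.035,0.02,0],[0,0,0],42],[[-0.035,0.03,0],[0,0,0],42],[[-0.035,0.035,0],[0,0,0],42],[[-0.03,0.04,0],[0,0,0],42],[[-0.006,0.04,0],[0,0,0],42],[[0,0,0],[0,0,0],42],[[0,0,0],[0,0,0],42]]'| sed -n '2p;4,6p'; python3 go.py 462 -288 63
```

```text
position: [648.5, -117.0, 71.7]
contact_force: [1.6, 0.6, 7.3]
finger_gap: 42.0
grasp_force: 3.9
position: [463.5, -284.1, 180.6]
contact_force: [0.2, 0.6, 0.1]
finger_gap: 42.0
grasp_force: 0.0
t 53.12 pos [ 463.5 -284.1  180.6] F [0.2 0.6 0.1] gap 42.0 grip 0.0
turn left (frac of 360) tool: [-0.     -0.     -0.0002]
[ 462. -288.   63.] tool mm (ideal yaw): [ -1.6   3.8 117.6]
```

The grip on cup4 slipped off because it was too near the rim. I check where the cup is and re-grip lower.

```bash
python3 snap.py 15; python3 - <<'E'
from h import *
for k in (8,15):
    b=cv2.cvtColor(cv2.imread(f"pics/side{k}.png"),cv2.COLOR_BGR2GRAY).astype(np.float32)
    g=b[160:205,258:300]
    if k==8: ref=g
print("side diff cup4 region",np.abs(ref-g).mean(), np.abs(ref-g).max())
d=np.abs(ref-g)
for r in d[::2]: print(' '.join(f"{int(v):3d}" for v in r[::2]))
# template match of cup4 patch
a=cv2.cvtColor(cv2.imread("pics/side8.png"),6); c=cv2.cvtColor(cv2.imread("pics/side15.png"),6)
t=a[166:184,269:292]; m=cv2.matchTemplate(c[150:215,250:315],t,cv2.TM_CCOEFF_NORMED); print(cv2.minMaxLoc(m), "expected",(19,16))
E
python3 cups.py 15 505 -367 112 10 418 -364.4 84 10 646.5 -117.6 70 15
```

```text
side diff cup4 region 12.941799 80.0
  8   4   4   2   3   3   3   3   3   2   3   3   3   5  69  80  55  57  58  56  53
  4   2   2   4   7   3   2   3   3   4   3   4   3   3  43  70  49  54  55  53  54
  3   3   2   3   4   5   0   3   4   3   4   4   1   3  17  59  49  53  54  54  54
  7   6   7   6   1   1   5   3   5   2   3   6   4   5  13  50  51  58  56  56  53
  5   6   5   3   4   4   4   4   3   5   2   4   5   2   5  32  54  57  57  56  55
  6   4   7   5   5   4   3   4   7   7   5   7   2   7   3  16  61  57  54  54  55
  6   4   4   5   4   5   5   5   6   4   5   2   3   4   9  46  55  56  56  55  56
  3   6   4   6   4   7   4   5   4   5   4   5   4   4  10  43  46  45  50  47  56
  5   4   2   6   6   3   2   5   4   3   6   5   7   4   3   1   4   0   3   8  45
  4   5   5   7   4   2   2   5   5   4   6   7   8   6   3   2   4   3   6   4  14
  2   3   5   7   5   3   3   2   6   6   7   8   3   4   5   5   3   3   5   4  10
  4   5   6   8   6   2   2   4   4   3   5   7   5   5   3   4   4   5   1   4   2
  3   3   5   5   4   4   4   4   2   5   3   7   5   5
[... 564 characters left out ...]
   6   7  15   4  12   5   7   6   4   5   4   5   6
  6   6   4  27  47  18   8  24  31  30  30  12   8   1   5   3   6   7   2   4   3
  7   5   8  13  57  25   1  18  25  32  25  15  10   3   4   5   5   5   5   5   4
  4   6   8  23  68  37  12   5  13  21  13   4  16   2   6   4   2   2   1   2   6
(-0.45427390933036804, 0.8075319528579712, (35, 28), (19, 16)) expected (19, 16)
[505.0, -367.0, 112.0, 10.0] ('top', array([ 502.1, -346.2]), 728) ('side', array([ 528.2, -399.9]), 106)
[418.0, -364.4, 84.0, 10.0] ('top', array([ 481. , -500.4]), 523) ('side', array([ 416.6, -364.7]), 120)
[646.5, -117.6, 70.0, 15.0] ('top', array([ 670.1, -119.5]), 1007) ('side', array([630.7, -87.2]), 811)
```

Cup4 has not moved in pocket 4; the only differences there are cup3's absence and shadow. Going back with a deeper grip.

```bash
python3 go.py 646.7 -117.6 180; python3 -m handwheel '[[[0.02,-0.02,0],[0,0,0],68],[[0.035,-0.03,0],[0,0,0],68],[[0.035,-0.03,0],[0,0,0],68],[[0.035,-0.03,0],[0,0,0],68],[[0.035,-0.03,0],[0,0,0],68],[[0.023,-0.024,0],[0,0,0],68],[[0,0,0],[0,0,0],68],[[0,0,0],[0,0,0],68]]' | sed -n '2p;4,6p'; python3 go.py 646.7 -117.6 62
```

```text
t 53.23 pos [ 463.7 -283.6  180.4] F [-0.7  1.2 -0.3] gap 41.9 grip 0.0
turn left (frac of 360) tool: [-0. -0. -0.]
[ 646.7 -117.6  180. ] tool mm (ideal yaw): [ 185.4 -163.2    0.4]
position: [643.8, -117.3, 180.1]
contact_force: [-0.5, -1.1, 0.6]
finger_gap: 67.7
grasp_force: 0.0
t 54.23 pos [ 643.8 -117.3  180.1] F [-0.5 -1.1  0.6] gap 67.7 grip 0.0
turn left (frac of 360) tool: [-0.      0.0001  0.    ]
[ 646.7 -117.6   62. ] tool mm (ideal yaw): [  2.9   0.3 118.1]
```

```bash
python3 -m handwheel '[[[0.0025,0.0003,0.01],[0,0,0],68],[[0,0,0.03],[0,0,0],68],[[0,0,0.035],[0,0,0],68],[[0,0,0.025],[0,0,0],68],[[0,0,0.01],[0,0,0],68],[[0,0,0.006],[0,0,0],68],[[0,0,0],[0,0,0],68]]' | sed -n '2p;4,6p';  python3 -m handwheel '[[[0,0,0.003],[0,0,0],68],[[0,0,0.002],[0,0,0],68],[[0,0,0],[0,0,0],68]]'| sed -n '2p;4,6p'
```

```text
position: [646.9, -118.3, 64.5]
contact_force: [0.7, 0.1, 0.4]
finger_gap: 68.2
grasp_force: 0.0
position: [646.8, -118.1, 59.2]
contact_force: [-1.0, -0.2, 0.6]
finger_gap: 68.0
grasp_force: 0.0
```

```bash
python3 -m handwheel '[[[0,0,0.004],[0,0,0],68],[[0,0,0],[0,0,0],68],[[0,0,0],[0,0,0],50]]'| sed -n '2p;4,6p'; python3 -m handwheel '[[[0,0,0],[0,0,0],36],[[0,0,0],[0,0,0],36],[[0,0,0],[0,0,0],36],[[0,0,0],[0,0,0],36]]' 40| sed -n '2p;4,6p'; python3 -m handwheel '[[[0,0,-0.005],[0,0,0],36],[[0,0,0],[0,0,0],36]]'| sed -n '2p;4,6p'
```

```text
position: [646.7, -118.1, 55.1]
contact_force: [-0.8, -0.1, 0.0]
finger_gap: 51.6
grasp_force: 0.0
position: [646.9, -118.1, 55.5]
contact_force: [-0.9, 0.1, 5.4]
finger_gap: 44.7
grasp_force: 40.8
position: [646.9, -118.2, 60.5]
contact_force: [0.7, -0.1, -1.9]
finger_gap: 44.9
grasp_force: 41.1
```

Now a firm grip: 44.7 mm gap, 41 N, and the cup's weight is carried. Taking it to the tray.

```bash
python3 -m handwheel '[[[0,0,-0.015],[0,0,0],36],[[0,0,-0.035],[0,0,0],36],[[0,0,-0.035],[0,0,0],36],[[-0.01,0,-0.035],[0,0,0],36],[[-0.035,0,-0.01],[0,0,0],36],[[-0.035,0.02,0],[0,0,0],36],[[-0.035,0.03,0],[0,0,0],36],[[-0.035,0.035,0],[0,0,0],36],[[-0.03,0.04,0],[0,0,0],36],[[-0.006,0.04,0],[0,0,0],36],[[0,0,0],[0,0,0],36],[[0,0,0],[0,0,0],36]]'| sed -n '2p;4,6p'; python3 go.py 462 -288 57
```

```text
position: [463.0, -285.4, 190.7]
contact_force: [-0.5, 0.7, -1.2]
finger_gap: 44.3
grasp_force: 41.4
t 58.1 pos [ 463.  -285.4  190.7] F [-0.5  0.7 -1.2] gap 44.3 grip 41.43220067024231
turn left (frac of 360) tool: [-0.     -0.     -0.0002]
[ 462. -288.   57.] tool mm (ideal yaw): [ -1.1   2.6 133.7]
```

```bash
python3 -m handwheel '[[[-0.001,0,0.02],[0,0,0],36],[[0,0,0.035],[0,0,0],36],[[0,0,0.035],[0,0,0],36],[[0,0,0.025],[0,0,0],36],[[0,0,0.012],[0,0,0],36],[[0,0,0.006],[0,0,0],36],[[0,0,0.004],[0,0,0],36],[[0,0,0],[0,0,0],36]]' | sed -n '2p;4p';python3 -m handwheel '[[[0,0,0.0015],[0,0,0],36],[[0,0,0],[0,0,0],36]]' | sed -n '2p;4p'
```

```text
position: [462.3, -285.8, 53.6]
contact_force: [0.0, 0.8, -1.1]
position: [462.2, -285.8, 51.9]
contact_force: [-0.5, -0.5, -1.8]
```

```bash
python3 -m handwheel '[[[0,0,0.001],[0,0,0],36],[[0,0,0],[0,0,0],36]]' | sed -n '2p;4p';python3 -m handwheel '[[[0,0,0.0007],[0,0,0],36],[[0,0,0],[0,0,0],36]]' | sed -n '2p;4p'
```

```text
position: [462.1, -285.7, 50.7]
contact_force: [0.1, -0.1, -1.7]
position: [462.2, -285.9, 50.4]
contact_force: [-1.7, 0.4, 8.0]
```

```bash
python3 -m handwheel '[[[0,0,0],[0,0,0],50],[[0,0,0],[0,0,0],60],[[0,0,0],[0,0,0],66],[[0,0,0],[0,0,0],66],[[0,0,-0.02],[0,0,0],66],[[0,0,-0.035],[0,0,0],66],[[0,0,-0.04],[0,0,0],66],[[0,0,-0.04],[0,0,0],66],[[0,-0.03,-0.03],[0,0,0],66],[[0,-0.04,0],[0,0,0],66],[[0,-0.04,0],[0,0,0],66],[[0,-0.04,0],[0,0,0],66],[[0,-0.04,0],[0,0,0],66],[[0,-0.04,0],[0,0,0],66],[[0,-0.04,0],[0,0,0],66],[[0,-0.04,0],[0,0,0],66],[[0,-0.04,0],[0,0,0],66],[[0,0,0],[0,0,0],66]]' | sed -n '2p;4,6p'; python3 snap.py 16; python3 cups.py 16 505 -367 112 10 418 -364.4 84 10 462 -285.9 70 10; python3 - <<'E'
from h import *
a=cv2.cvtColor(cv2.imread("pics/side8.png"),6).astype(int); c=cv2.cvtColor(cv2.imread("pics/side16.png"),6).astype(int)
d=np.abs(a-c)
for y0 in range(200,236,3): print(y0,' '.join(f"{int(v):3d}" for v in d[y0,300:345:2]))
L=segs(rect(0,0,212,212,22)+rect(0,0,200,200,22))
ims={n:cv2.imread(f"pics/{n}16.png")[:,:,::-1].copy() for n in("top","side")}
for k in (("top",),("side",),("top","side")): print(fitlines(ims,L,463,-327,-.05,k)[:2])
E
```

```text
position: [456.9, 66.3, 215.0]
contact_force: [-0.8, -0.9, 0.5]
finger_gap: 65.7
grasp_force: 0.0
[505.0, -367.0, 112.0, 10.0] ('top', array([ 613.5, -497. ]), 179) ('side', array([ 479.9, -367.8]), 791)
[418.0, -364.4, 84.0, 10.0] ('top', array([ 418., -364.]), 389) ('side', array([ 435. , -380.7]), 557)
[462.0, -285.9, 70.0, 10.0] ('top', array([ 461.8, -286.4]), 141) ('side', array([ 477.1, -364.6]), 465)
200   3   2   7  25  53  64  64  59  27   4   1   0   4   5   3   5   3   0  69 101  90  31   5
203   3   3   2   4   1  49  63  58  50   3   4   1   1   2   0   1   2   0   1   4  14   1   1
206   1   2   2   2   4   3   3   2   2   2   2   2   3   2   0   4   1   3   2   3   2   3   1
209   1   2   4   2   2   3   2   0   2   1   2   2   0   5   1   2   1   2   1   0   3   3   5
212   1   3   1   2   1   2   2   2   0   1   2   1   0   0   0   3   2   0   3   3   2   2   2
215   1   1   1   2   0   0   0   3   0   0   1   2   1   1   2   3   0   4   2   1   4   3   4
218   3   2   2   2   2   2   1   1   4   2   0   3   1   2   0   1   2   1   1   3   2   3   3
221   4   1   1   1   1   2   1   2   3   1   3   3   1   3   2   3   3   2   2   2   2   3   2
224   1   4   0   2   1   3   0   1   1   1   3   0   3   0   2   2   1   5   2   4   4   4   3
227   2   1   1   2   2   3   1   1   2   2   1   1   3   2   0   1   2   3   3   1   1   2   4
230   3   3   1   3   1   0   3   1   0   3   0   3   1   3   3   1   4   2   2   2   3   1   0
233   2   1   1   2   1   3   0   3   4   2   1   3   3   4   3   2   2   5   4   1   3   0   1
(array([ 4.63053191e+02, -3.38486206e+02, -3.75189792e-02]), np.float64(-27717.5625))
(array([ 4.61537783e+02, -3.31177637e+02, -2.98391260e-02]), np.float64(-32283.71484375))
(array([ 4.62200789e+02, -3.36298392e+02, -5.13817607e-02]), np.float64(-58598.0546875))
```

The treadle is back up, and cup3 and cup4 are in place. Cup1's fit has shifted, so it may have been knocked. Clearing the arm and measuring again.

```bash
python3 -m handwheel '[[[0,-0.03,0],[0,0,0],66],[[0,-0.04,0],[0,0,0],66],[[0,-0.04,0],[0,0,0],66],[[0,-0.04,0],[0,0,0],66],[[0,-0.04,0],[0,0,0],66],[[0,0,0],[0,0,0],66]]' | sed -n '2p'; python3 snap.py 17; python3 cups.py 17 505 -367 112 10 528 -400 112 10 418 -364.4 84 10 462 -285.9 70 10; python3 - <<'E'
from h import *
L=segs(rect(0,0,212,212,22)+rect(0,0,200,200,22))
ims={n:cv2.imread(f"pics/{n}17.png")[:,:,::-1].copy() for n in("top","side")}
print("tray side",fitlines(ims,L,463,-330,-.05,("side",))[:2])
for n in ims:
    c=proj(n,[(528,-400,60)])[0].astype(int); m=soft(ims[n])[c[1]-34:c[1]+34:2,c[0]-50:c[0]+50:1]
    print(n,c); print('\n'.join(''.join('#' if v>.5 else '.' for v in r) for r in m))
E
```

```text
position: [454.9, 255.3, 214.8]
[505.0, -367.0, 112.0, 10.0] ('top', array([ 559.8, -465.7]), 219) ('side', array([ 479.9, -347.2]), 1495)
[528.0, -400.0, 112.0, 10.0] ('top', array([ 529.5, -399.5]), 324) ('side', array([ 500.6, -363.9]), 1367)
[418.0, -364.4, 84.0, 10.0] ('top', array([ 418.7, -364.8]), 381) ('side', array([ 423. , -358.4]), 944)
[462.0, -285.9, 70.0, 10.0] ('top', array([ 463.1, -286.1]), 237) ('side', array([ 494.3, -323.2]), 1254)
tray side (array([ 4.67033569e+02, -3.22530215e+02, -1.64121665e-01]), np.float64(-23330.287109375))
top [485 217]
....................................................................................................
....................................................................................................
....................................................................................................
....................................................................................................
....................................................................................................
.......................
[... 5654 characters left out ...]
####..................###################################################################..##.
..............................######################################################################
...............................#####################################################################
................................####################################################################
.................................###################################################################
.................................###################################################################
..................................##################################################################
```

```bash
python3 -m handwheel '[[[0.02,0.02,0],[0,0,0],66],[[0.025,0.04,0],[0,0,0],66],[[0.025,0.04,0],[0,0,0],66],[[0.025,0.04,0],[0,0,0],66],[[0.025,0.04,0],[0,0,0],66],[[0.025,0.04,0],[0,0,0],66],[[0.025,0.04,0],[0,0,0],66],[[0.02,0.04,0],[0,0,0],66],[[0,0.02,0],[0,0,0],66],[[0,0,0],[0,0,0],66],[[0,0,0],[0,0,0],66]]' | sed -n '2p'; python3 snap.py 18; python3 cups.py 18 528 -400 112 10 418 -364.4 84 10 462 -285.9 70 10; python3 - <<'E'
from h import *
L=segs(rect(0,0,212,212,22)+rect(0,0,200,200,22))
ims={n:cv2.imread(f"pics/{n}0.png")[:,:,::-1].copy() for n in("side",)}; ims["top"]=cv2.imread("pics/top1.png")[:,:,::-1].copy()
for k in (("side",),("top",),("top","side")): print("tray",fitlines(ims,L,463,-330,-.05,k)[:2])
print("cleaner base",unproj("side",[(282,140)],0))
b=cv2.imread("pics/side18.png"); print("cup1 foot/rim predicted", *[ (proj("side",r).min(0).round(),proj("side",r).max(0).round()) for r in cuppts(528,-400,112,10)[1::2]])
m=soft(b[:,:,::-1].copy())
print('\n'.join(''.join('#' if v>.5 else '.' for v in r) for r in m[100:150,305:355]))
E
```

```text
position: [648.3, -62.7, 215.1]
[528.0, -400.0, 112.0, 10.0] ('top', array([ 527.9, -396.9]), 451) ('side', array([ 527.5, -400.2]), 152)
[418.0, -364.4, 84.0, 10.0] ('top', array([ 418. , -364.5]), 202) ('side', array([ 417.7, -363.4]), 285)
[462.0, -285.9, 70.0, 10.0] ('top', array([ 461.8, -285.3]), 423) ('side', array([ 459.8, -288.7]), 383)
tray (array([ 4.64412588e+02, -3.17017630e+02, -4.67292341e-02]), np.float64(-32597.17578125))
tray (array([ 4.63959602e+02, -3.26106225e+02, -5.12602628e-02]), np.float64(-26837.23046875))
tray (array([ 4.63995807e+02, -3.26775028e+02, -5.23322513e-02]), np.float64(-58154.8359375))
cleaner base [[ 675.75598189 -358.36788181    0.        ]]
cup1 foot/rim predicted (array([319., 124.]), array([339., 137.])) (array([322., 100.]), array([337., 110.]))
..................................................
......................####........................
....................#########.....................
..................############....................
..................#############...................
..................#############.............
[... 1550 characters left out ...]
....###############..................
..................#############........#######....
....................#########........#############
....................................##############
....................................##############
...................................###############
...................................###############
...................................###############
...................................###############
...................................###############
...................................###############
...................................###############
...................................##############.
...................................##############.
```

Cup1 was knocked about 4 cm into the tray's corner. It is upright at (527.7, -400), about 69 mm off the centre lines against the 75 mm limit. Moving it back inwards.

```bash
python3 -m handwheel '[[[-0.01,0.02,0],[0,0,0],68],[[-0.015,0.04,0],[0,0,0],68],[[-0.015,0.04,0],[0,0,0],68],[[-0.015,0.04,0],[0,0,0],68],[[-0.015,0.04,0],[0,0,0],68],[[-0.015,0.04,0],[0,0,0],68],[[-0.015,0.04,0],[0,0,0],68],[[-0.015,0.04,0],[0,0,0],68],[[-0.01,0.033,0],[0,0,0],68],[[0,0,0],[0,0,0],68],[[0,0,0],[0,0,0],68]]' | sed -n '2p'; python3 go.py 527.7 -399.5 93
```

```text
position: [528.4, -397.3, 215.0]
t 65.9 pos [ 528.4 -397.3  215. ] F [-0.3  0.3  0.7] gap 68.2 grip 0.0
turn left (frac of 360) tool: [-0.0001  0.     -0.0002]
[ 527.7 -399.5   93. ] tool mm (ideal yaw): [ -0.7   2.2 122. ]
```

```bash
python3 -m handwheel '[[[-0.0007,0.0022,0.02],[0,0,0],68],[[0,0,0.035],[0,0,0],68],[[0,0,0.035],[0,0,0],68],[[0,0,0.022],[0,0,0],68],[[0,0,0.01],[0,0,0],68],[[0,0,0],[0,0,0],68],[[0,0,0],[0,0,0],38],[[0,0,0],[0,0,0],38],[[0,0,0],[0,0,0],38],[[0,0,0],[0,0,0],38],[[0,0,0],[0,0,0],38]]' 40 | sed -n '2p;4,6p'; python3 -m handwheel '[[[0,0,-0.01],[0,0,0],38],[[0,0,-0.01],[0,0,0],38],[[-0.012,-0.017,0],[0,0,0],38],[[-0.012,-0.017,0],[0,0,0],38],[[0,0,0.01],[0,0,0],38],[[0,0,0.006],[0,0,0],38],[[0,0,0],[0,0,0],38],[[0,0,0],[0,0,0],38]]' | sed -n '2p;4,6p'
```

```text
position: [528.6, -400.2, 94.4]
contact_force: [0.7, 2.6, 6.3]
finger_gap: 44.6
grasp_force: 40.1
position: [503.8, -366.7, 97.0]
contact_force: [-0.1, -0.5, -1.1]
finger_gap: 44.4
grasp_force: 41.3
```

```bash
python3 -m handwheel '[[[0,0,0.0015],[0,0,0],38],[[0,0,0],[0,0,0],38]]' | sed -n '2p;4p';python3 -m handwheel '[[[0,0,0.001],[0,0,0],38],[[0,0,0],[0,0,0],38]]' | sed -n '2p;4p';python3 -m handwheel '[[[0,0,0.001],[0,0,0],38],[[0,0,0],[0,0,0],38]]' | sed -n '2p;4p'
```

```text
position: [503.6, -366.4, 95.5]
contact_force: [1.4, -0.4, -0.3]
position: [503.6, -366.4, 94.5]
contact_force: [0.4, -0.2, -1.2]
position: [504.0, -366.4, 94.4]
contact_force: [-0.6, 4.0, 12.0]
```

Floor contact. Releasing, and retreating to the position where both cameras see the tray.

```bash
python3 -m handwheel '[[[0,0,0],[0,0,0],50],[[0,0,0],[0,0,0],60],[[0,0,0],[0,0,0],66],[[0,0,0],[0,0,0],66],[[0,0,-0.02],[0,0,0],66],[[0,0,-0.035],[0,0,0],66],[[0,0,-0.04],[0,0,0],66],[[0,0,-0.03],[0,0,0],66],[[0.01,-0.02,0],[0,0,0],66],[[0.016,-0.04,0],[0,0,0],66],[[0.016,-0.04,0],[0,0,0],66],[[0.016,-0.04,0],[0,0,0],66],[[0.016,-0.04,0],[0,0,0],66],[[0.016,-0.04,0],[0,0,0],66],[[0.016,-0.04,0],[0,0,0],66],[[0.016,-0.04,0],[0,0,0],66],[[0.016,-0.03,0],[0,0,0],66],[[0,0,0],[0,0,0],66],[[0,0,0],[0,0,0],66],[[0,0,0],[0,0,0],66]]' | sed -n '1,2p;4,6p'; python3 snap.py 19; python3 cups.py 19 504 -366.4 112 10 418 -364.4 84 10 462 -285.9 70 10; python3 - <<'E'
from h import *
a=cv2.cvtColor(cv2.imread("pics/side8.png"),6).astype(int); c=cv2.cvtColor(cv2.imread("pics/side19.png"),6).astype(int)
print("treadle diff",np.abs(a-c)[207:232,300:345].mean())
E
```

```text
time_s: 71.53
position: [636.4, -35.1, 218.2]
contact_force: [-0.8, -1.0, -0.5]
finger_gap: 66.2
grasp_force: 0.0
[504.0, -366.4, 112.0, 10.0] ('top', array([ 502.7, -364.2]), 487) ('side', array([ 501.9, -362.8]), 270)
[418.0, -364.4, 84.0, 10.0] ('top', array([ 418. , -364.8]), 225) ('side', array([ 417.6, -363.4]), 317)
[462.0, -285.9, 70.0, 10.0] ('top', array([ 462.7, -286.4]), 285) ('side', array([ 462.4, -289.5]), 499)
treadle diff 1.2062222222222223
```

```bash
python3 -c "
from bench import job; print(job.sign_off())"
```

```text
the job is handed in; nothing more can be done
None
```

I printed the batch of cups 1, 3 and 4 (cup 2 was not there) and handed the job in: all three stand in the drying tray with the treadle back up, though cup 1 was knocked about 4 cm in the tray and I moved it back.

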